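Turn up a clean beaker and set it on the balance

ROBOT

A 6-joint arm with a two-finger parallel gripper is mounted at the origin on a cart in front of the work surface, level with it; the furniture and walls round the work are solid. World frame = base frame: x ahead of the robot, y to its left, z up, the work surface at z = 0. Lengths are in m, angles in rad, forces in N, time in s.
With the tool pointing down it reaches from about 0.325 to 0.925 m from the base axis. Payload 3.1 kg.
Tool frame: the origin (TCP) lies midway between the tips of the shut fingers; the grasp point (between the pads) lies 19 mm behind it (tcp_to_grasp is the distance from the TCP to the grasp point, in m); z points along the fingers, y is the line along which they close (so a half turn about z gives the same grasp; the last joint's range is limited). The gripper opens to 85 mm and grips with 20 to 120 N. Pads are 22 mm wide; open, the fingers measure 114 mm over their backs; the gripper's body (76 mm by 85 mm) begins 54 mm behind the grasp point. The pads swing forward as they close: fully open they stand 13 mm farther back than shut.
Start: joints at [-0.112, 0.217, 1.613, -0, 1.311, -0.112], TCP at [0.625, 0, 0.231] pointing down, gripper open.
Joint ranges: [-2.75, 2.75], [-0.78, 2.1], [0.31, 2.55], [-1.13, 4.27], [0.13, 2.63], [-2.58, 2.58]. Speed limits (rad/s): [2.79, 2.79, 3.14, 3.14, 3.14, 3.14].

INTERFACE

Orientations are given as a unit quaternion [w, x, y, z].
In Python, from bench import * gives the robot as it stands. The module is installed in compiled form; this text tells all that it offers.
- The arm moves only by the tool move_arm, never from a script. Its argument "increments" is a list of rows, each a list of 7 numbers: the shift along the tool's x, y, z as a fraction of full scale, then the turn, a rotation vector about the tool's x, y, z as a fraction of full scale, then the gripper command: -1 is shut, 1 is fully open, values between are in proportion. In form: [[dx, dy, dz, ax, ay, az, grip], ...]. A call has 1 to 5 rows; each row is the pose to reach, as a shift and turn from the pose commanded when the call began, along the tool's axes at that moment, turning the shorter way round; what a row does not reach only later rows make up. Full scale, the value 1, is 250 mm for a shift and 360 degrees for a turn. A row lasts 1/8 s, in which the tool goes at most 62.5 mm and 10.7 degrees, less where a joint would pass 70% of its speed; a pose out of reach is approached as far as the arm can. A call with a number of a shift or a turn outside -1 to 1 is refused whole. A call with a gripper value outside its range is refused whole. The fingers move at their own pace and stop on an object; "squeeze" is the grip in N (left out, the last holds). Time passes only in rows, so rows that repeat a pose let the fingers close. It gives the time, the measured TCP pose, the force, the opening and the grip force at its end, in the units of the state.
- state(): the state, without advancing time (a new reading comes with each control period).
- read_camera(name): name is "scene" or "side" or "wrist"; returns (picture, depth): 384x512x3 uint8, red, green, blue; 384x512 float32, m along the optical axis (not along the pixel's ray), 0 where there is no reading.
- camera_params(name): a dict with "K" (3x3 intrinsics, pixels), "k1" (the pictures are not rectified: a ray, as slopes to the right and down, at radius r is drawn at 1 + k1 r^2 times it, then the intrinsics apply), "origin" and "rotation" of the camera in the world. Camera axes: x right, y down, z forward; pixel columns grow to the right and rows downward; lengths in m; the calibration is good to about 2 mm. A picture is of the moment at which its call begins: read the wrist's pose just before it. camera_params takes no time and is no camera call; for the wrist camera it gives the pose at the moment of the call.
- job_done(): hands the job in; it is judged then, once.
Trained networks look in the newest picture that a camera, given by its name, has taken for a name from the list of things; names that differ only in an ending like _2 or _b are one class to them, and where a whole thing is asked for, a point or a joint stands for the part that bears it (a point fixed in the world has none). Each returns a list of dicts, best first, with "confidence" (0 to 1); they miss things now and then, are a little off and sometimes report something else, mostly with a low value. They report only what shows in the picture. A call takes as long as a camera call. They do not tell look-alikes from the thing itself.
- masks_of(thing, camera): "pixels" (384x512 bool, what is visible of it) and "bbox" ([centre column, centre row, width, height] in pixels, round what is visible of it).
The state is a dict: "time_s": time; "joints": joint angles; "joint_velocities": joint speeds; "joint_efforts": joint torques, N m; "tool_pos": TCP position; "orientation": TCP orientation; "ft_force": force on the tool from outside, world axes, zero at the start; "wrist_torque": the same for the moment, N m; "gripper_width": opening from 0.0 (shut) to 1.0 (fully open); "grasp_force": force on a finger pad.
Only numpy, scipy, OpenCV 4.12 (cv2) and the standard library are available. Lean on these libraries where they do the work, as an engineer would, in place of code of your own. Each camera call takes 0.05 s, during which the arm holds its last target. There are 200 camera calls.

TASK

Get the balance ready for weighing out: swing its clear draught cover over to the left, past its balance point, so that it stays open by itself, then turn the larger of the two upturned beakers on the draining stand the right way up and set it gently in the middle of the pan, standing on its base. Do not drop the glass or press on the pan, and leave the small beaker and the little calibration weight where they stand.

Things in the scene. Friction and masses are not known exactly. Their poses are not given: they have to be found in the camera images.
- cover (a joint): angle of the draught cover: 0 shut, 1.75 rad fully open against its stop. The cover is a clear box, open underneath (104 mm front to back, 102 mm wide, 88 mm high, walls 3 mm), hinged along its lower left edge on the balance. It weighs 160 g and swings with little friction: up to about 0.95 rad its weight closes it again, beyond that it falls open to the left by itself and stays on its stop.
- cover_hinge (a point): middle of the cover's hinge pin, 60 mm above the worktop. Axes as the balance: x to the rear of the balance, y to its left, z up; the pin runs along x, and opening turns the cover's right side up and over to the left (about -x).
- knob_rear (a point): middle of the black round knob on the rear wall of the cover (12 mm thick, sticks out 38 mm, axis parallel to the hinge), near its upper right corner; with the cover shut it lies 98 mm right of the hinge pin, 64 mm above it and 71 mm to the rear of the hinge's middle. It moves with the cover, in a circle of 117 mm radius; nothing stands beside it within 50 mm but the cover's wall, 19 mm away along the knob.
- knob_front (a point): middle of the same knob on the front wall of the cover, 142 mm towards the display from the rear one
- pan: round steel pan of the balance, 76 mm across; origin at the centre of its top face, 62 mm above the worktop, 62 mm to the right of the hinge pin. Axes as the balance (x to its rear, y left). The white balance is fixed, 190 mm deep, 140 mm wide, 50 mm high; the display is at the front, the pan's centre 110 mm behind its front edge and 80 mm before its rear edge.
- beaker: the larger glass beaker, to be turned up: 52 mm across, 68 mm tall, open at one end, about 50 g, straight-sided; origin at the centre of the OUTSIDE OF ITS BASE, its z axis points from base to mouth. At the start it stands mouth-down on the stand (z axis down). Laid on its side it does not roll by itself; its centre is then 24 to 25 mm above what it lies on.
- beaker_center (a point): centre of the larger beaker, on its axis half-way along its length (34 mm from base and mouth); axes as the beaker's
- post (a point): top of the autosampler's post, an obstacle right of the work: 390 mm high, 60 mm around (a thin rod reaches 500 mm, an arm 80 mm towards the robot). Before it the sampler's drum, radius 175 mm round a point 135 mm nearer to the robot, 230 mm high, a tube on it up to 345 mm. Pass over it, or on the robot's side at 430 mm. Fixed too: blue pump rear left of the balance, carboy behind the stand.
- stand: low draining stand, fixed: flat perforated steel plate 115 x 235 mm on four legs over a white drip tray; origin on the worktop under its middle, y along its length, top of the plate 45 mm above the worktop. The two beakers stand on the plate about 110 mm apart, either way round.
- small_beaker: smaller glass beaker, 44 mm across, 56 mm tall, also mouth-down on the stand: leave it. Origin at the centre of its base, which is on top.
- bottle: white wash bottle with a bent spout, 62 x 88 mm, 165 mm tall, fixed, right of the stand. Origin at the underside.
- weight: steel calibration weight, 12 mm across, 40 mm tall, standing loose behind the balance: leave it. Origin at the underside.
Mind the look-alikes: they are no part of the job. Leave any red look-alike of the beaker alone.

How it is judged:
On the way, in this order (a step that is already met when the one before it is completed fails the run):
1. the cover stands open by itself, with the robot touching nothing (value of joint cover above 1.6 rad and contact force between each of the fingers, the arm and anything else below 0.2 N), for 0.2 s.
2. the beaker stands mouth up on the pan (angle between beaker_center's own z axis and vertical below 0.12 rad and horizontal distance between beaker_center and pan below 0.012 m and z of beaker_center in the frame of pan below 0.039 m), for 0.2 s.
At the end, for the whole second after the job is handed in: The cover is open (over 1.6 rad); the larger beaker stands at rest, mouth up (within 0.08 rad of upright), with its base on the pan and its axis within 12 mm of the pan's centre; small beaker and weight are within 30 mm of where they stood (value of joint cover above 1.6 rad and angle between beaker_center's own z axis and vertical below 0.08 rad and horizontal distance between beaker_center and pan below 0.012 m and z of beaker_center in the frame of pan between 0.029 and 0.039 m and linear speed of beaker below 0.02 m/s and distance of each of small_beaker, weight from where it was at the start of the episode below 0.03 m); the robot touches nothing.
It fails at once if the small beaker or the weight is moved by more than 30 mm (distance of any of small_beaker, weight from where it was at the start of the episode above 0.03 m).
It fails at once if the larger beaker is dropped or knocked over (moves faster than 0.5 m/s with no finger on it) (linear speed of beaker above 0.5 m/s and contact force between the fingers and beaker below 0.05 N).
It fails at once if the pan is pressed with more than 40 N (contact force between pan and anything else above 40 N).
It also fails if it takes over 72 s, if anything falls off the work surface, if the arm or the gripper's body presses on something with over 40 N, if the wrist force passes 120 N, or if a joint passes its speed limit or range.

## Working session

There is one attempt and no reset: what is moved stays moved. The work goes in short steps, Python scripts to look and compute and a tool call to move; the robot and the scene stay as the last step left them, time stands still between calls to the robot, and variables do not carry over. Pictures are saved under pics/ and viewed, at most 10 in all, crops included, and the job is handed in when it is done.

Besides the shell and the picture viewer there is one more tool, called after "Call:" in YAML: its name, and indented under it one key for each argument. move_arm: Moves the arm, as the interface text tells. Shift numbers are shares of 250 mm and turn numbers shares of 360 degrees, none past 1 either way. Its arguments: {"type":"object","properties":{"increments":{"type":"array","items":{"type":"array","items":{"type":"number","minimum":-1,"maximum":1}}},"squeeze":{"type":"number"}},"required":["increments"]}

```bash
mkdir -p pics; cat > h.py <<'E'
from bench import *
import numpy as np, cv2
from scipy.spatial.transform import Rotation as R
def rot(q): return R.from_quat([q[1],q[2],q[3],q[0]])
def save(img,n): cv2.imwrite('pics/'+n,img[:,:,::-1])
def pts(cam,depth,mask=None,P=None):
    P=P or camera_params(cam); K=np.array(P['K'])
    if mask is None: mask=np.ones(depth.shape,bool)
    v,u=np.nonzero(mask&(depth>0)); 
    d=np.stack([(u-K[0,2])/K[0,0],(v-K[1,2])/K[1,1]],1); s=d.copy()
    for _ in range(8): s=d/(1+P['k1']*(s**2).sum(1,keepdims=True))
    z=depth[v,u][:,None]; c=np.hstack([s*z,z])
    return c@np.array(P['rotation']).T+np.array(P['origin']),u,v
def proj(cam,X,P=None):
    P=P or camera_params(cam); K=np.array(P['K']); c=(np.atleast_2d(X)-P['origin'])@np.array(P['rotation'])
    s=c[:,:2]/c[:,2:]; s=s*(1+P['k1']*(s**2).sum(1,keepdims=True))
    return s*[K[0,0],K[1,1]]+[K[0,2],K[1,2]]
E
cat > a.py <<'E'
from h import *
np.set_printoptions(precision=3,suppress=True)
ims=[]
for c in ['scene','side']:
    P=camera_params(c); im,d=read_camera(c); np.savez(c,im=im,d=d); ims.append(im)
    print(c,P['origin'],np.array(P['rotation'])[:,2])
    for t in ['beaker','small_beaker','stand','pan','cover','knob_rear','knob_front','weight','bottle','post']:
        for m in masks_of(t,c)[:3]:
            p,u,v=pts(c,d,m['pixels'],P)
            if len(p): print(t,round(m['confidence'],2),np.round(m['bbox']),len(p),np.median(p,0),np.percentile(p,3,0),np.percentile(p,97,0))
    save(im,c+'1.png')
print(state())
E
python3 a.py
```

```text
Traceback (most recent call last):
  File "a.py", line 6, in <module>
    print(c,P['origin'],np.array(P['rotation'])[:,2])
                        ~~~~~~~~~~~~~~~~~~~~~~~^^^^^
IndexError: too many indices for array: array is 1-dimensional, but 2 were indexed
```

```bash
sed -i 's/^def rot/import bench\ndef camera_params(c):\n    P=dict(bench.camera_params(c)); r=np.array(P["rotation"])\n    if r.ndim==1: P["rotation"]=rot(r).as_matrix()\n    return P\ndef rot/' h.py; python3 a.py; python3 -c "
from bench import *;print(camera_params('scene'))"
```

```text
scene [ 0.635 -0.614  1.18 ] [-0.044  0.58  -0.813]
beaker 0.92 [267. 232.  16.  26.] 343 [0.618 0.023 0.108] [0.593 0.012 0.045] [0.64  0.055 0.116]
beaker 0.89 [334. 294.  16.  23.] 295 [ 0.82  -0.144  0.066] [ 0.801 -0.156  0.011] [ 0.841 -0.116  0.071]
small_beaker 0.53 [276. 211.  18.   8.] 120 [0.64  0.127 0.07 ] [0.621 0.122 0.045] [0.657 0.139 0.1  ]
small_beaker 0.34 [205. 192.  59.  41.] 1121 [0.401 0.147 0.139] [0.343 0.117 0.075] [0.466 0.217 0.144]
stand 0.82 [270. 231.  42.  58.] 1378 [0.622 0.044 0.045] [ 0.568 -0.027  0.01 ] [0.678 0.151 0.05 ]
cover 0.87 [202. 193.  52.  36.] 1131 [0.4   0.148 0.139] [0.335 0.116 0.067] [0.462 0.218 0.145]
knob_rear 0.66 [205. 192.  59.  45.] 1121 [0.401 0.146 0.139] [0.349 0.117 0.077] [0.477 0.216 0.144]
knob_front 0.72 [205. 193.  53.  38.] 1105 [0.401 0.147 0.139] [0.348 0.117 0.077] [0.462 0.216 0.144]
bottle 0.83 [283. 282.  22.  37.] 546 [ 0.664 -0.143  0.093] [ 0.639 -0.158  0.017] [ 0.693 -0.115  0.127]
{'K': array([[409.6137245 ,   0.        , 256.05456362],
       [  0.        , 409.6137245 , 196.71819624],
       [  0.        ,   0.        ,   1.        ]]), 'k1': -0.1007132567567437, 'origin': array([ 0.63547256, -0.61359285,  1.17965547]), 'rotation': array([-0.30513675,  0.9518861 ,  0.02390438, -0.01526452])}Traceback (most recent call last):
  File "a.py", line 8, in <module>
    for m in masks_of(t,c)[:3]:
             ~~~~~~~~^^^^^
ValueError: it knows: beaker, beaker_center, bottle, cover, cover_hinge, knob_front, knob_rear, pan, small_beaker, stand, weight
```

```bash
sed -i "s/,'post'\]/]/; s/for c in \['scene','side'\]/for c in ['scene','side','wrist']/" a.py; sed -i "s/save(im,c+'1.png')/save(cv2.resize(im[100:360,130:390],(780,780*26\/\/26))[:600] if 0 else im,c+'1.png')/" a.py; python3 a.py; python3 - <<'E'
import cv2
a=cv2.imread('pics/scene1.png')[130:350,150:410]
cv2.imwrite('pics/scene1c.png',cv2.resize(a,None,fx=2.7,fy=2.7,interpolation=cv2.INTER_CUBIC))
E
```

```text
scene [ 0.635 -0.614  1.18 ] [-0.044  0.58  -0.813]
beaker 0.84 [268. 234.  17.  25.] 327 [0.618 0.023 0.109] [0.597 0.012 0.048] [0.64  0.054 0.116]
beaker 0.62 [335. 293.  15.  21.] 366 [ 0.822 -0.142  0.065] [ 0.799 -0.156  0.001] [ 0.848 -0.113  0.072]
small_beaker 0.7 [282. 284.  22.  33.] 532 [ 0.665 -0.144  0.092] [ 0.639 -0.158  0.014] [ 0.694 -0.116  0.125]
stand 0.65 [268. 232.  42.  58.] 1426 [0.622 0.046 0.045] [ 0.568 -0.027  0.017] [0.678 0.154 0.05 ]
stand 0.42 [269. 234.  15.  31.] 360 [0.618 0.023 0.106] [0.596 0.012 0.045] [0.641 0.057 0.116]
cover 0.59 [204. 191.  50.  37.] 1105 [0.4   0.15  0.139] [0.344 0.116 0.068] [0.46  0.218 0.145]
knob_rear 0.56 [203. 191.  56.  44.] 1132 [0.4   0.147 0.139] [0.334 0.117 0.071] [0.473 0.218 0.144]
knob_front 0.97 [203. 193.  52.  37.] 1075 [0.398 0.149 0.139] [0.338 0.117 0.069] [0.459 0.216 0.144]
bottle 0.9 [280. 282.  29.  36.] 563 [ 0.664 -0.143  0.092] [ 0.637 -0.158  0.011] [ 0.693 -0.115  0.142]
side [ 0.162 -0.612  0.97 ] [ 0.398  0.612 -0.683]
beaker 0.57 [361. 246.  20.  27.] 506 [ 0.812 -0.141  0.054] [ 0.798 -0.1
[... 1279 characters left out ...]
0.495 0.142 0.141]
knob_rear 0.6 [40. 26. 79. 53.] 3595 [0.461 0.128 0.112] [0.41  0.119 0.058] [0.495 0.141 0.141]
knob_front 0.61 [41. 28. 82. 53.] 3676 [0.461 0.128 0.111] [0.407 0.119 0.056] [0.495 0.142 0.141]
{'time_s': 2.05, 'joints': array([-0.112,  0.217,  1.613,  0.   ,  1.311, -0.112]), 'joint_velocities': array([ 0.   , -0.002, -0.001,  0.002, -0.002,  0.001]), 'joint_efforts': array([  0.001, -39.687, -30.424,  -0.   ,   0.001,   0.   ]), 'tool_pos': array([0.625, 0.   , 0.231]), 'orientation': array([0.   , 0.707, 0.707, 0.   ]), 'ft_force': array([ 0.287, -0.206,  0.236]), 'wrist_torque': array([-0.017, -0.061,  0.034]), 'grasp_force': 0.0, 'gripper_width': 0.9976776786029745}
```

View pics/scene1c.png

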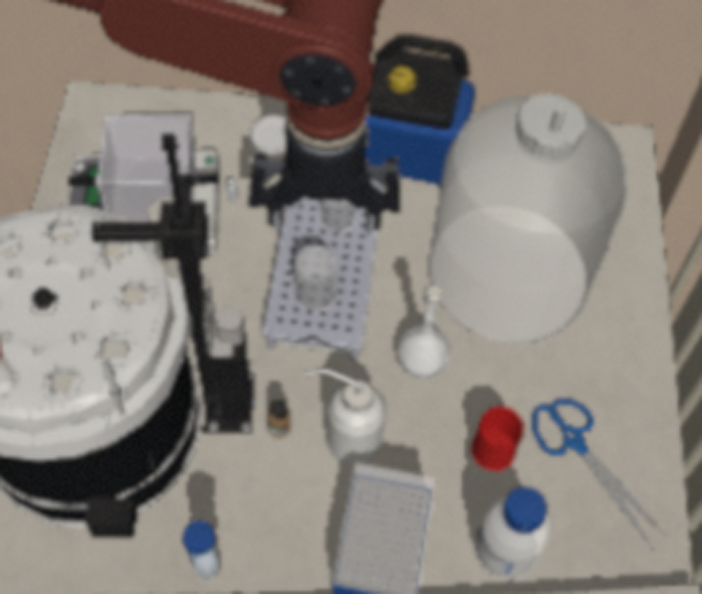

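View pics/side1.png

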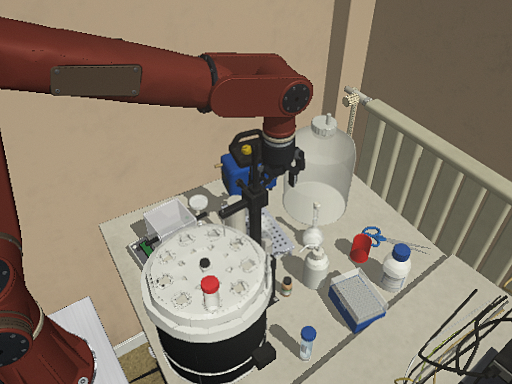

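```bash
cat > b.py <<'E'
from h import *
np.set_printoptions(precision=4,suppress=True)
def rect(p,n):
    if len(p)<20: print(n,len(p)); return
    # drop isolated
    r=cv2.minAreaRect((p[:,:2]*1000).astype(np.float32)); print(n,len(p),np.round(r[0],1),np.round(r[1],1),round(r[2],2),'z',np.median(p[:,2]))
def clean(p,c=0.006,k=4):
    from scipy.spatial import cKDTree
    t=cKDTree(p); d=t.query(p,k=k)[0][:,-1]; return p[d<c]
for c in ['scene','side','wrist']:
    f=np.load(c+'.npz'); p,u,v=pts(c,f['d'])
    m=lambda a,b,lo,hi,z0,z1: p[(p[:,0]>a)&(p[:,0]<b)&(p[:,1]>lo)&(p[:,1]<hi)&(p[:,2]>z0)&(p[:,2]<z1)]
    q=clean(m(.32,.5,.08,.26,.134,.16)); rect(q,c+' covertop'); 
    q=m(.30,.56,.06,.26,.112,.130); print(' knob-height pts x range',len(q), np.percentile(q,[2,98],0) if len(q) else '')
    q=m(.26,.56,.02,.30,.042,.057); rect(clean(q),' balance body') if len(q)>9 else 0
    rect(clean(m(.54,.72,-.06,.2,.04,.05)),' plate')
    for k in (.30,.35,.37,.39,.44): 
        q=m(.3,.8,-.2,.0,k,k+.02); print('  post z',k,len(q),np.median(q,0) if len(q) else '')
    q=m(.58,.66,-.01,.09,.108,.122); rect(clean(q),' beaker top')
    q=m(.58,.70,.09,.2,.096,.108); rect(clean(q),' small top') if len(q)>9 else 0
E
python3 b.py; python3 -c "
import cv2
a=cv2.imread('pics/side1.png')[180:290,120:300]
b=cv2.imread('pics/scene1.png')[155:245,160:300]
import numpy as np
a=cv2.resize(a,(780,477),interpolation=3);
cv2.imwrite('pics/sidec.png',a)"
```

```text
scene covertop 701 [408.7 169.2] [104.5 104.5] 3.64 z 0.14036687865484554
 knob-height pts x range 163 [[0.3222 0.1156 0.1131]
 [0.4984 0.1755 0.1297]]
 balance body 189 [396.3 168.8] [180.  131.5] 3.46 z 0.04893954379212806
 plate 1267 [648.4  66.5] [196.1 161. ] 84.44 z 0.045010999306939636
  post z 0.3 210 [ 0.5951 -0.0122  0.3098]
  post z 0.35 243 [ 0.507  -0.0998  0.3641]
  post z 0.37 520 [ 0.5091 -0.0896  0.3793]
  post z 0.39 269 [ 0.6182 -0.0318  0.4021]
  post z 0.44 188 [ 0.6226 -0.0299  0.4482]
 beaker top 164 [617.7  34.6] [43.1 45.8] 4.64 z 0.11275383494959279
 small top 19
side covertop 1139 [407.8 167.7] [105.4 105.7] 2.29 z 0.1385375008055202
 knob-height pts x range 213 [[0.3229 0.1162 0.1137]
 [0.497  0.209  0.1298]]
 balance body 266 [330.1 185.3] [52.3 88.6] 0.28 z 0.04705950968050204
 plate 545 [648.1  49.5] [116.4 171.8] 10.34 z 0.043334985098538725
  post z 0.3 386 [ 0.5552 -0.0187  0.31  ]
  post z 0.35 470 [ 0.4987 -0.1007  0.3643]
  post z 0.37 740 [ 0.5009 -0.0914  0.3787]
  post z 0.39 359 [ 0.601  -0.0318  0.4009]
  post z 0.44 292 [ 0.6025 -0.0307  0.4498]
 beaker top 131 [622.1  30.3] [46.8 29.3] 55.8 z 0.11136470327919468
wrist covertop 589 [455.7 130.6] [19.7 18. ] 1.95 z 0.14009696900655508
 knob-height pts x range 861 [[0.4358 0.121  0.1128]
 [0.4999 0.1394 0.1299]]
 balance body 4065 [423.4  99.5] [173.5  91.4] 52.96 z 0.05022666352571431
 plate 19251 [639.5  62.9] [188.6 161. ] 90.0 z 0.04573448800950397
  post z 0.3 1897 [ 0.5791 -0.0054  0.3016]
  post z 0.35 0 
  post z 0.37 0 
  post z 0.39 0 
  post z 0.44 0 
 beaker top 3122 [617.2  37.2] [49.  47.1] 0.19 z 0.11362570606738878
 small top 1115 [639.8 132.6] [18.4 39.8] 89.66 z 0.10140811621628165
```

View pics/wrist1.png

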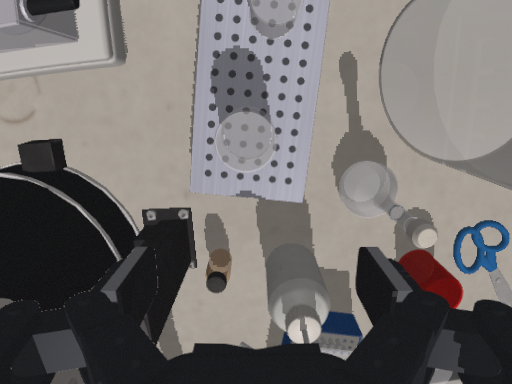

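```bash
cat > hm.py <<'E'
from h import *
import sys
def hmap(files):
    H=np.full((48,50),-1.)  # x 0.2..1.16 rows(20mm), y -0.4..0.6
    for c in files:
        f=np.load(c+'.npz'); p,u,v=pts(c,f['d'])
        ok=(p[:,2]<.52)&(p[:,2]>-.02)
        i=((p[:,0]-.2)/.02).astype(int); j=((p[:,1]+.4)/.02).astype(int)
        ok&=(i>=0)&(i<48)&(j>=0)&(j<50)&(p[:,0]>.2)&(p[:,1]>-.4)
        np.maximum.at(H,(i[ok],j[ok]),p[ok,2])
    return H
if __name__=='__main__':
    H=hmap(['scene','side'])
    print('rows x, cols y from -.20 to .46, cm')
    print('      '+''.join('%4d'%round((-.4+.02*j)*100) for j in range(10,43)))
    for i in range(5,40): print('%.2f '%(.2+.02*i)+''.join('%4d'%round(H[i,j]*100) if H[i,j]>-.5 else '   .' for j in range(10,43)))
E
python3 hm.py
```

```text
rows x, cols y from -.20 to .46, cm
       -20 -18 -16 -14 -12 -10  -8  -6  -4  -2   0   2   4   6   8  10  12  14  16  18  20  22  24  26  28  30  32  34  36  38  40  42  44
0.30   28  28  28  28  28  28  28  28  28  27   .   .   .   .   .   .   4   5   5   5   5   4   .   1   1   1   1   1   1   0  52  52   .
0.32   34  28  28  28  28  28  28  28  28  28   .   .   .   .   .   .  13   5   5   5   5   5   .   1   1   1   1   1   1   0  52  52   .
0.34   34  28  28  29  29  28  28  28  28  28  22   .   .   .   .  13  14  14  14  15  14   7   .   1   1   0   1   1   1   0  52  52   .
0.36   28  28  28  29  29  28  28  28  28  28  23   .   .   .   .  14  14  14  14  14  14   .   .   0   1   1   1   1   1   0  52  52   .
0.38   28  28  28  28  28  28  28  28  28  28  25   .   .   .   .  14  14  15  14  15  14  14   .   .   .   .   1   0   1   0  52  52   .
0.40   28  28  28  28  28  28  28  28  28  28  25   .   .   .   .  14  14  15  14  14  14  14   .   .   .   .   1   1   1   0  52  52   .
0.42   28  28  28  28  38  38  28  28  28  27   .   .   .   .   .  14  14  14  15  14  14  14   .
[... 3204 characters left out ...]
52  52   .
0.90    1   0   1   2   1   1   1   1   1   0  23  24  25  26  26  26  26  25  24   .   .   .   .   .   .   .   .   .   .   .  52  52   .
0.92    1   1   1   1   1   1   1   1   1   0   1  23  24  25  25  25  25  24   .   .   .   .   .   .   .   .   .   .   .   .  52  52   .
0.94    1   1   1   1   1   1   1   0   1   1   0   0  20  23  24  24   .   .   .   .   .   .   .   .   .   .   .   .   .   .  52  52   .
0.96    1   1   1   1   1   1   1   1   1   1   0   1   0   1   0   0   1   .   .   .   .   .   .   .   .   .   .   .   .   .  52  52   .
0.98    1   1   1   1   1   1   1   1   1   1   0   1   1   0   1   1   1   1   0   .   .   .   .   .   .   .   .   .   .   .  52  52   .
```

Call:
move_arm:
  increments:
    - [0,0,-0.24,0,0,-0.028,1]
    - [0.1,-0.15,-0.48,0,0,-0.056,1]
    - [0.2,-0.3,-0.48,0,0,-0.084,1]
    - [0.3,-0.45,-0.48,0,0,-0.112,1]
    - [0.4,-0.5,-0.48,0,0,-0.14,1]

```text
time_s: 2.68
tool_pos: [0.4983, 0.1008, 0.3521]
orientation: [0.001, 0.336, 0.942, 0.0]
ft_force: [-0.1, -0.0, -0.5]
gripper_width: 0.999
grasp_force: 0.0
```

```bash
cat > log.py <<'E'
from h import *
import json
s=state(); open('log.jsonl','a').write(json.dumps([list(map(float,s[k])) for k in('joints','tool_pos','orientation')])+'\n'); print(np.round(s['joints'],3))
E
python3 log.py
```

```text
[ 0.061 -0.112  1.733  0.     1.519 -0.824]
```

Call:
move_arm:
  increments:
    - [0,0,0,0,0,-0.028,1]
    - [0,0,0,0,0,-0.056,1]
    - [0,0,0,0,0,-0.084,1]
    - [0,0,0,0,0,-0.114,1]
    - [0,0,0,0,0,-0.114,1]

```text
time_s: 3.3
tool_pos: [0.5, 0.1, 0.3514]
orientation: [0.0, -0.012, 1.0, -0.0]
ft_force: [-0.6, 0.0, 0.5]
gripper_width: 1.002
grasp_force: 0.0
```

```bash
cat > c.py <<'E'
from h import *
from b import clean,rect
E
sed -i 's/^for c in .*/import sys\nfor c in (["scene","side","wrist"] if __name__=="__main__" else []):/' b.py
cat >> c.py <<'E'
import log
np.set_printoptions(precision=4,suppress=True)
s=state(); print(s['tool_pos'],s['orientation'])
P=camera_params('wrist'); im,d=read_camera('wrist'); np.savez('w2',im=im,d=d,o=P['origin'],R=P['rotation']); save(im,'w2.png')
for t in ['knob_rear','knob_front','cover','pan','weight','cover_hinge','small_beaker','beaker']:
    for m in masks_of(t,'wrist')[:3]:
        p,u,v=pts('wrist',d,m['pixels'],P); p and 0 if 0 else None
        print(t,round(m['confidence'],2),np.round(m['bbox']),len(p),np.median(p,0),np.percentile(p,3,0),np.percentile(p,97,0))
p,u,v=pts('wrist',d,None,P)
m=lambda a,b,lo,hi,z0,z1: p[(p[:,0]>a)&(p[:,0]<b)&(p[:,1]>lo)&(p[:,1]<hi)&(p[:,2]>z0)&(p[:,2]<z1)]
rect(clean(m(.32,.5,.06,.26,.135,.16)),'top')
rect(clean(m(.2,.56,.02,.32,.042,.057)),'body')
E
python3 c.py
```

```text
[ 0.06  -0.107  1.73  -0.     1.519 -1.534]
[0.5    0.1    0.3514] [ 0.0001 -0.0115  0.9999 -0.    ]
knob_rear 0.84 [324.  82. 111. 164.] 11775 [0.4061 0.1644 0.1406] [0.3554 0.1201 0.1251] [0.4659 0.2175 0.1421]
knob_front 0.95 [326.  84. 107. 164.] 11554 [0.4062 0.1645 0.1406] [0.3563 0.1202 0.1271] [0.4634 0.217  0.1421]
cover 0.84 [329.  83. 108. 165.] 11695 [0.406  0.1645 0.1406] [0.3555 0.1202 0.1255] [0.4663 0.2172 0.1421]
pan 0.48 [325. 153.  12.  11.] 95 [0.5022 0.1954 0.0323] [0.498  0.1916 0.0106] [0.5077 0.2014 0.041 ]
cover_hinge 0.98 [318.  82. 127. 163.] 17075 [0.4015 0.1598 0.14  ] [0.3144 0.1033 0.0396] [0.4814 0.2206 0.142 ]
cover_hinge 0.35 [288. 258.  33.  44.] 1211 [0.6299 0.1427 0.1006] [0.6193 0.1252 0.0477] [0.6558 0.1614 0.1028]
small_beaker 0.92 [287. 259.  36.  45.] 1194 [0.6297 0.1425 0.1006] [0.6193 0.1251 0.0478] [0.655  0.1611 0.1028]
top 10700 [408.  170.4] [108.  102.8] 3.58 z 0.14067675690609552
body 4669 [399.6 126.3] [178.7 214.3] 3.98 z 0.04913407193007119
```

View pics/w2.png

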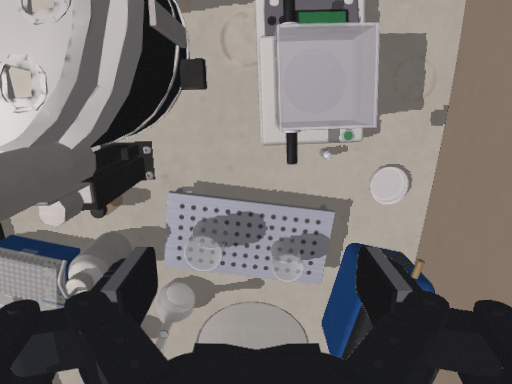

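```bash
cat > d.py <<'E'
from h import *
from b import clean
np.set_printoptions(precision=4,suppress=True)
f=np.load('w2.npz'); P=camera_params('wrist'); P['origin']=f['o'];P['rotation']=f['R']
p,u,v=pts('wrist',f['d'],None,P); g=f['im'][v,u].max(1)
for n,(a,b) in dict(rear=((280,128),(302,170)),front=((278,0),(300,24))).items():
    k=(u>a[0])&(u<b[0])&(v>a[1])&(v<b[1])&(g<60)&(p[:,2]>.1)
    q=p[k]; print(n,k.sum(),np.median(q,0),np.percentile(q,[2,98],0))
    if n=='rear': 
        l=np.polyfit(q[:,0],q[:,1],1); print('slope',np.degrees(np.arctan(l[0])))
# cover top edges: fit lines
q=clean(p[(p[:,0]>.33)&(p[:,0]<.5)&(p[:,1]>.06)&(p[:,1]<.26)&(p[:,2]>.136)&(p[:,2]<.16)])
xs=np.arange(.37,.455,.005)
L=[(x,*np.percentile(q[abs(q[:,0]-x)<.0025,1],[0.5,99.5])) for x in xs]; L=np.array(L)
print('right',np.polyfit(L[:,0],L[:,1],1),'left',np.polyfit(L[:,0],L[:,2],1),L[:,1:].mean(0))
ys=np.arange(.13,.21,.005); M=np.array([(y,*np.percentile(q[abs(q[:,1]-y)<.0025,0],[.5,99.5])) for y in ys])
print('front',np.polyfit(M[:,0],M[:,1],1),'rear',np.polyfit(M[:,0],M[:,2],1),M[:,1:].mean(0))
# pan seen through? pts z .055-.07
E
python3 d.py
```

```text
rear 306 [0.4818 0.1377 0.1298] [[0.4659 0.1327 0.1265]
 [0.4978 0.1431 0.1319]]
slope 2.5855008711707175
front 247 [0.3443 0.1291 0.1295] [[0.3348 0.1233 0.1251]
 [0.3537 0.1356 0.1316]]
right [0.0736 0.0897] left [0.0639 0.1946] [0.1201 0.221 ]
front [-0.0649  0.3672] rear [-0.0752  0.4718] [0.3563 0.4592]
```

Call:
move_arm:
  increments:
    - [0.068,0.152,0.15,0,0,-0.007,-0.25]
    - [0.068,0.152,0.35,0,0,-0.007,-0.25]
    - [0.068,0.152,0.5,0,0,-0.007,-0.25]
    - [0.068,0.152,0.65,0,0,-0.007,-0.25]
    - [0.068,0.152,0.65,0,0,-0.007,-0.25]

```text
time_s: 4.38
tool_pos: [0.479, 0.1372, 0.1853]
orientation: [-0.004, -0.034, 0.999, -0.0]
ft_force: [-0.2, 0.6, 1.1]
gripper_width: 0.375
grasp_force: 0.0
```

```bash
python3 log.py; python3 - <<'E'
from h import *
im,d=read_camera('wrist'); save(im,'w3.png'); print(state()['tool_pos'],state()['gripper_width'])
E
```

```text
[ 0.138 -0.004  1.945  0.     1.209 -1.502]
[0.48110435 0.13744393 0.18787904] 0.37517167934367646
```

View pics/w3.png

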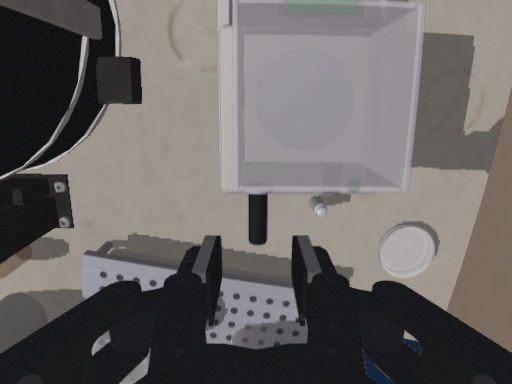

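Call:
move_arm:
  increments:
    - [0,0,0.1,0,0,0,-0.25]
    - [0,0,0.2,0,0,0,-0.25]
    - [0,0,0.28,0,0,0,-0.25]
    - [0,0,0.336,0,0,0,-0.25]
    - [0,0,0.336,0,0,0,-0.25]

```text
time_s: 5.05
tool_pos: [0.4824, 0.1376, 0.1052]
orientation: [0.0, -0.034, 0.999, -0.0]
ft_force: [-0.7, -0.2, 0.3]
gripper_width: 0.373
grasp_force: 0.0
```

Call:
move_arm:
  increments:
    - [0,0.04,-0.02,0,0,0,-0.25]
    - [0,0.08,-0.06,0,0,0,-0.25]
    - [0,0.12,-0.1,0,0,0,-0.25]
    - [0,0.16,-0.13,0,0,0,-0.25]
    - [0,0.2,-0.16,0,0,0,-0.25]

```text
time_s: 5.68
tool_pos: [0.4797, 0.1885, 0.1467]
orientation: [0.002, -0.035, 0.999, 0.0]
ft_force: [1.0, -0.4, 1.3]
gripper_width: 0.373
grasp_force: 0.5
```

Call:
move_arm:
  increments:
    - [0,0.06,-0.02,0,0,0,-0.25]
    - [0,0.12,-0.04,0,0,0,-0.25]
    - [0,0.18,-0.05,0,0,0,-0.25]
    - [0,0.24,-0.05,0,0,0,-0.25]
    - [0,0.28,-0.045,0,0,0,-0.25]

```text
time_s: 6.3
tool_pos: [0.4733, 0.2585, 0.1556]
orientation: [-0.0, -0.035, 0.999, 0.0]
ft_force: [0.5, -0.6, -0.9]
gripper_width: 0.378
grasp_force: 0.0
```

Call:
move_arm:
  increments:
    - [0,0.05,0.01,0,0,0,-0.25]
    - [0,0.1,0.025,0,0,0,-0.25]
    - [0,0.14,0.05,0,0,0,-0.25]
    - [0,0.18,0.07,0,0,0,-0.25]
    - [0,0.18,0.07,0,0,0,-0.25]

```text
time_s: 6.92
tool_pos: [0.4702, 0.303, 0.1379]
orientation: [-0.001, -0.035, 0.999, 0.0]
ft_force: [-0.4, 0.6, 0.2]
gripper_width: 0.372
grasp_force: 0.8
```

```bash
python3 log.py; python3 - <<'E'
from h import *
im,d=read_camera('wrist'); save(im,'w4.png'); print(state()['tool_pos'],state()['ft_force'])
E
```

```text
[ 4.470e-01  1.780e-01  1.845e+00  1.000e-03  1.119e+00 -1.194e+00]
[0.4701778  0.30270285 0.13824352] [-1.08815474  1.82274292  0.34681537]
```

View pics/w4.png

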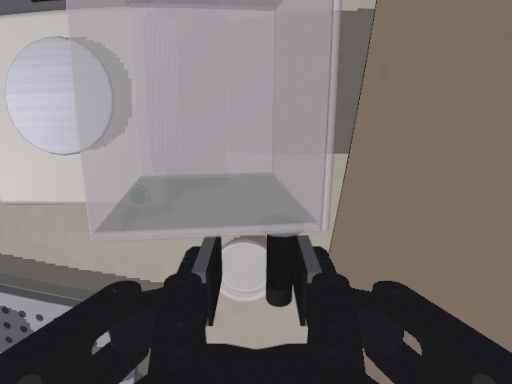

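Call:
move_arm:
  increments:
    - [0,0.03,0,0,0,0,-0.25]
    - [0,0.04,0,0,0,0,-0.2]
    - [0,0.04,-0.1,0,0,0,-0.2]
    - [0,0.04,-0.3,0,0,0,-0.2]
    - [0,0.04,-0.5,0,0,0,-0.2]

```text
time_s: 7.6
tool_pos: [0.4697, 0.3117, 0.2645]
orientation: [-0.0, -0.034, 0.999, -0.0]
ft_force: [0.8, 0.8, 0.1]
gripper_width: 0.398
grasp_force: 0.0
```

Call:
move_arm:
  increments:
    - [0,-0.16,-0.2,0,0,0,1]
    - [0,-0.32,-0.3,0,0,0,1]
    - [0,-0.48,-0.3,0,0,0,1]
    - [0,-0.48,-0.3,0,0,0,1]

```text
time_s: 8.1
tool_pos: [0.4788, 0.1902, 0.3395]
orientation: [0.001, -0.033, 0.999, -0.0]
ft_force: [0.7, -0.0, -0.4]
gripper_width: 1.002
grasp_force: 0.0
```

```bash
cat > e.py <<'E'
import log
from h import *
from scipy.optimize import least_squares
np.set_printoptions(precision=4,suppress=True)
s=state(); print(s['tool_pos'],s['time_s'])
P=camera_params('wrist'); im,d=read_camera('wrist'); save(im,'w5.png'); np.savez('w5',im=im,d=d,o=P['origin'],R=P['rotation'])
p,u,v=pts('wrist',d,None,P)
def circ(q):
    r=least_squares(lambda c:np.hypot(q[:,0]-c[0],q[:,1]-c[1])-c[2],[q[:,0].mean(),q[:,1].mean(),.03],loss='soft_l1',f_scale=.001); return r.x
for t in ['pan','beaker','small_beaker','cover']:
    for m in masks_of(t,'wrist')[:2]:
        q,_,_=pts('wrist',d,m['pixels'],P)
        print(t,round(m['confidence'],2),np.round(m['bbox']),len(q),np.median(q,0),np.percentile(q,3,0),np.percentile(q,97,0))
        if t=='pan':
            q=q[abs(q[:,2]-.062)<.006]; h=cv2.convexHull((q[:,:2]*1e3).astype(np.float32)); print('  circle',cv2.minEnclosingCircle(h))
# kinematic fit
import json
L=[json.loads(l) for l in open('log.jsonl')]+[[[-0.112,0.217,1.613,0,1.311,-0.112],[.625,0,.231],[0,.7071,.7071,0]]]
Rz=lambda a:R.from_euler('z',a); Ry=lambda a:R.from_euler('y',a)
def fk(j,k):
    a1,h,dy,L1,L2,e,L3=k
    r=Rz(j[0]); x=np.array([0,0,h])+r.apply([a1,dy,0]); r=r*Ry(j[1]); x=x+r.apply([0,0,L1])
    r=r*Ry(j[2]); x=x+r.apply([e,0,L2]); r=r*Rz(j[3])*Ry(j[4])*Rz(j[5]); x=x+r.apply([0,0,L3]); return x,r
S=least_squares(lambda k:np.concatenate([fk(l[0],k)[0]-l[1] for l in L]),[0.05,.3,.07,.4,.4,0,.25])
print('k',S.x,'res',abs(S.fun).max())
for l in L[:3]: print(fk(l[0],S.x)[1].as_matrix().round(2).tolist(),rot(l[2]).as_matrix().round(2).tolist())
E
python3 e.py
```

```text
[ 2.430e-01 -9.200e-02  1.737e+00 -1.000e-03  1.494e+00 -1.393e+00]
[0.4788 0.1902 0.3395] 8.1
pan 0.71 [243.  98.  63.  60.] 3129 [0.4071 0.1696 0.0627] [0.3755 0.1372 0.0611] [0.44   0.2019 0.0643]
  circle ((407.80487060546875, 169.5988006591797), 37.9300651550293)
beaker 0.56 [134. 247.  55.  36.] 1069 [0.5966 0.0399 0.085 ] [0.4735 0.0144 0.0458] [0.6208 0.1405 0.3573]
small_beaker 0.66 [215. 274.  40.  47.] 1298 [0.6292 0.1459 0.1003] [0.6195 0.1266 0.0481] [0.6544 0.1638 0.1029]
cover 0.65 [352.  95. 126. 188.] 14254 [0.398  0.2744 0.1618] [0.3395 0.2304 0.0694] [0.4546 0.3254 0.1719]
k [-0.0002  0.3038  0.07    0.4534  0.5577  0.0607  0.3136] res 0.0003892316266887741
[[-0.63, -0.77, 0.0], [-0.77, 0.63, 0.0], [-0.0, -0.0, -1.0]] [[-0.77, 0.63, 0.0], [0.63, 0.77, 0.0], [-0.0, 0.0, -1.0]]
[[0.02, -1.0, 0.0], [-1.0, -0.02, -0.0], [0.0, -0.0, -1.0]] [[-1.0, -0.02, 0.0], [-0.02, 1.0, -0.0], [-0.0, -0.0, -1.0]]
[[0.07, -1.0, -0.01], [-1.0, -0.07, -0.0], [0.0, 0.01, -1.0]] [[-1.0, -0.07, -0.01], [-0.07, 1.0, -0.0], [0.01, -0.0, -1.0]]
```

```bash
cat > plan.py <<'E'
from h import *
from scipy.optimize import least_squares
from scipy.spatial.transform import Slerp
K=[-0.0002,.3038,.07,.4534,.5577,.0607,.3136]
LO=np.array([-2.75,-.78,.31,-1.13,.13,-2.58]);HI=np.array([2.75,2.1,2.55,4.27,2.63,2.58])
E=R.from_euler
def fk(j,full=False):
    a1,h,dy,L1,L2,e,L3=K
    r=E('z',j[0]); x=np.array([0,0,h])+r.apply([a1,dy,0]); r=r*E('y',j[1]); x=x+r.apply([0,0,L1]); el=x
    r=r*E('y',j[2]); x1=x+r.apply([e,0,0]); x=x+r.apply([e,0,L2]); w=x
    r=r*E('z',j[3])*E('y',j[4])*E('z',j[5]); x=x+r.apply([0,0,L3]); r=r*E('z',np.pi/2)
    return (x,r,el,x1,w) if full else (x,r)
def ik(p,r,seed):
    def f(j):
        x,q=fk(j); return np.r_[(x-p)*5,(r.inv()*q).as_rotvec()]
    s=least_squares(f,np.clip(seed,LO+.02,HI-.02),bounds=(LO+.01,HI-.01),xtol=1e-10,ftol=1e-10,max_nfev=60); return s.x,abs(s.fun).max()
def boxd(P,a,b): return np.linalg.norm(np.maximum(np.maximum(np.array(a)-P,P-np.array(b)),0),axis=1)
def cyld(P,c,r,z): return np.hypot(np.maximum(np.hypot(P[:,0]-c[0],P[:,1]-c[1])-r,0),np.maximum(P[:,2]-z,0))
OBS=dict(post=lambda P:cyld(P,(.5,-.1),.045,.41),rod=lambda P:cyld(P,(.49,-.1),.012,.51),parm=lambda P:boxd(P,(.41,-.13,.33),(.5,-.08,.40)),
 drum=lambda P:cyld(P,(.365,-.1),.178,.285),carboy=lambda P:np.minimum(cyld(P,(.845,.09),.115,.27),cyld(P,(.835,.09),.05,.33)),
 pump=lambda P:boxd(P,(.61,.205,0),(.8,.34,.21)),bottle=lambda P:cyld(P,(.66,-.14),.05,.17),flask=lambda P:cyld(P,(.73,-.03),.04,.165),
 small=lambda P:cyld(P,(.64,.146),.023,.102),bal=lambda P:boxd(P,(.3,.085,0),(.5,.25,.055)),cover=lambda P:boxd(P,(.33,.232,.06),(.5,.34,.175)),
 plate=lambda P:boxd(P,(.565,-.035,0),(.685,.21,.046)),table=lambda P:np.maximum(P[:,2],0))
def hand(j,open_=.057):
    x,r,el,x1,w=fk(j,True); S=[]
    for z in (-.075,-.11,-.15,-.19):
        for a in (-.033,0,.033):
            for b in (-.033,0,.033): S.append((r.apply([a,b,z])+x,.008))
    for s in (-1,1):
        for z in (-.006,-.03,-.06): S.append((x+r.apply([0,s*(open_-.010),z]),.010))
    for t in np.linspace(0,1,4): S.append((x+r.apply([0,0,-.2-.11*t]),.05))
    for t in np.linspace(0,1,8): S.append((w+(x1-w)*t,.06))
    return np.array([s[0] for s in S]),np.array([s[1] for s in S])
def clear(j,skip=(),open_=.057):
    P,r=hand(j,open_); d={n:(f(P)-r).min() for n,f in OBS.items() if n not in skip}
    n=min(d,key=d.get); return d[n],n
SEEDS=[[0,.2,1.6,0,1.3,0],[0,.6,1.6,0,.5,0],[0,-.1,1.7,0,2.2,0],[0,.2,1.6,.8,1.3,-1],[0,.2,1.6,-.8,1.3,1],[0,.2,1.6,3.1,.6,0],[0,.2,1.6,2,1,1.5],[0,0,1.7,0,2,2],[0,0,1.7,0,2,-2]]
def tool(az,tilt,s):
    "z axis tilted from down by tilt (deg) toward azimuth az (deg); y horizontal; s=+1: x axis on upper/out side"
    a,t=np.radians([az,tilt]); h=np.array([np.cos(a),np.sin(a),0]); z=h*np.sin(t)-np.array([0,0,1])*np.cos(t)
    x=s*(h*np.cos(t)+np.array([0,0,1])*np.sin(t)); return R.from_matrix(np.stack([x,np.cross(z,x),z],1))
def solve(c,az,tilt,s,g=.022,seeds=SEEDS):
    "tool pose with grasp point at c"
    r=tool(az,tilt,s); p=np.array(c)+r.apply([0,0,g]); out=[]
    for sd in seeds:
        j,e=ik(p,r,sd)
        if e<2e-3 and not any(np.abs(j-o).max()<.05 for o in out): out.append(j)
    return p,r,out
E
cat > s.py <<'E'
from plan import *
np.set_printoptions(precision=2,suppress=True)
B=(.6175,.0365,.079); PAN=(.4075,.1695,.098); L=(.61,.03,.0705)
def scan(n,c,tilts,azs,skip,ss=(1,-1)):
    for t in tilts:
        for az in azs:
            res=[]
            for s in ss:
                for j in solve(c,az,t,s)[2]: 
                    d,w=clear(j,skip); res.append((d,w,s,j))
            res=[q for q in res if q[0]>-.004]; res.sort(key=lambda q:-q[0])
            for q in res[:2]: print(n,t,az,'%.3f'%q[0],*q[1:])
scan('G1',B,(45,60),(-60,-30,0,30,150,180,-150),('plate','table'))
print(); scan('P',PAN,(30,45),(-90,-60,0,20,60,120,150,180,-150,-120),('bal','table'))
print(); scan('L',L,(30,45,60),(-60,-30,0,30,120,150,180,-150,-120),('plate','table'))
E
time python3 s.py
```

```text
G1 45 -60 0.016 small -1 [ 0.27  0.44  1.9  -1.05  0.91  0.48]

P 30 0 0.005 cover -1 [ 0.35 -0.2   2.45 -0.42  0.43 -0.88]
P 30 0 0.005 cover 1 [ 0.35 -0.2   2.45 -0.42  0.43  2.26]
P 30 20 0.006 cover -1 [ 0.18 -0.25  2.49  0.22  0.4  -1.93]
P 30 20 0.006 cover 1 [ 0.18 -0.25  2.49  0.22  0.4   1.22]
P 30 150 0.008 cover -1 [0.05 0.3  1.93 0.28 1.38 2.03]
P 30 150 0.008 cover 1 [ 0.05  0.3   1.93  0.28  1.38 -1.12]
P 30 180 0.006 cover -1 [0.18 0.36 1.84 0.09 1.46 1.71]
P 30 180 0.005 cover 1 [ 0.18  0.36  1.84  0.09  1.46 -1.43]
P 45 150 0.006 cover 1 [-0.01  0.46  1.82  0.36  1.58 -1.18]
P 45 150 0.006 cover -1 [-0.01  0.46  1.82  0.36  1.58  1.96]
P 45 180 0.006 cover -1 [0.16 0.53 1.7  0.11 1.69 1.7 ]
P 45 180 0.006 cover 1 [ 0.16  0.53  1.7   0.11  1.69 -1.44]

L 30 -60 0.028 small -1 [ 0.16  0.37  1.89 -0.7   0.81  0.11]
L 30 -30 0.008 drum -1 [ 0.07  0.26  2.05 -0.65  0.48 -0.45]
L 30 -120 0.016 carboy 1 [ 0.12  0.61  1.53 -0.42  1.36 -2.33]
L 30 -120 0.016 carboy -1 [ 0.12  0.61  1.53 -0.42  1.36  0.81]
L 45 -60 0.021 small -1 [ 0.26  0.44  1.92 -1.07  0.89  0.5 ]
L 60 -30 0.007 drum 1 [ 0.21  0.39  2.19  4.26  0.7  -2.15]
L 60 -30 0.007 drum -1 [0.21 0.39 2.19 4.26 0.7  0.99]
real	0m27.180s
user	0m23.016s
sys	0m0.109s
```

```bash
cat > s2.py <<'E'
import plan; from plan import *
from multiprocessing import Pool
np.set_printoptions(precision=2,suppress=True)
plan.LO[5]=-7;plan.HI[5]=7
SD=[[0,.2,1.6,0,1.3,0],[0,.2,1.8,-.8,.8,0],[0,.4,1.7,.8,1.2,0],[0,.2,1.8,3.6,.7,0]]
def job(a):
    n,c,t,az,skip=a; b=(-9,)
    for j in solve(c,az,t,1,seeds=SD)[2]:
        d,w=clear(j,skip)
        if d>b[0]: b=(d,w,j)
    return a,b
if __name__=='__main__':
    jobs=[('G1',(.6175,.0365,.079),t,az,('plate','table')) for t in (20,30,40,50,60) for az in range(-180,180,30)]
    LS=[(.61,.03,.0705),(.60,.06,.0705),(.62,0,.0705),(.54,.26,.026),(.55,.0,.026),(.53,.05,.026),(.53,.10,.026),(.72,.06,.026)]
    jobs+=[('L',c,t,az,('plate','table')) for c in LS for t in (25,35,45,55,65) for az in range(-180,180,30)]
    with Pool() as p: out=p.map(job,jobs,chunksize=4)
    import pickle; pickle.dump(out,open('s2.pkl','wb'))
    for a,b in out:
        if a[0]=='G1' and b[0]>0.003: print('G1',a[2],a[3],'%.3f'%b[0],b[1],b[2])
    D={(a[1],a[2],a[3]):b for a,b in out if a[0]=='L'}
    r=[]
    for c in LS:
        for t in (25,35,45,55,65):
            for az in range(-180,180,30):
                for t2 in (25,35,45,55,65):
                    o=(az+360)%360-180; b=D[c,t,az]; b2=D[c,t2,o]
                    if min(b[0],b2[0])>-.01: r.append((min(b[0],b2[0]),c,t,az,t2,b[:2],b2[:2]))
    r.sort(key=lambda q:-q[0])
    for q in r[:25]: print(q)
E
time python3 s2.py
```

```text
G1 20 -120 0.027 carboy [ 0.08  0.53  1.58 -0.3   1.24 -2.41]
G1 20 -90 0.033 small [ 0.11  0.45  1.71 -0.4   1.06 -2.82]
G1 20 -60 0.026 small [ 0.09  0.36  1.84 -0.43  0.84  2.98]
G1 20 -30 0.028 drum [ 0.03  0.28  1.94 -0.31  0.64  2.34]
G1 20 150 0.020 flask [-0.12  0.58  1.52  0.14  1.37 -1.22]
G1 30 -120 0.013 carboy [ 0.13  0.62  1.5  -0.42  1.38 -2.33]
G1 30 -90 0.025 small [ 0.18  0.5   1.68 -0.57  1.13 -2.67]
G1 30 -60 0.020 small [ 0.17  0.37  1.87 -0.69  0.83  3.24]
G1 30 -30 0.019 drum [ 0.08  0.26  2.02 -0.63  0.5   2.68]
G1 40 -120 0.005 carboy [ 0.18  0.71  1.42 -0.51  1.52 -2.28]
G1 40 -60 0.017 small [ 0.24  0.41  1.89 -0.94  0.87  3.5 ]
(np.float64(0.014505038960072264), (0.6, 0.06, 0.0705), 25, -30, 25, (np.float64(0.014738442420257286), 'small'), (np.float64(0.014505038960072264), 'small'))
(np.float64(0.014505038960072264), (0.6, 0.06, 0.0705), 25, 150, 25, (np.float64(0.014505038960072264), 'small'), (np.float64(0.014738442420257286), 'small'))
(np.float64(0.014505038960072264), (0.6, 0.06, 0.0705), 25, 150, 35, (np.float64(0.014505038960072264), 'small'), (np.
[... 2814 characters left out ...]
026), 25, -60, 25, (np.float64(-0.004560304092615429), 'bal'), (np.float64(-0.007355970402850609), 'bal'))
(np.float64(-0.007355970402850609), (0.53, 0.1, 0.026), 25, 120, 25, (np.float64(-0.007355970402850609), 'bal'), (np.float64(-0.004560304092615429), 'bal'))
(np.float64(-0.008), (0.61, 0.03, 0.0705), 25, -30, 35, (np.float64(0.012063279658171694), 'drum'), (np.float64(-0.008), 'flask'))
(np.float64(-0.008), (0.61, 0.03, 0.0705), 35, -30, 35, (np.float64(0.0028537404337517086), 'drum'), (np.float64(-0.008), 'flask'))
(np.float64(-0.008), (0.61, 0.03, 0.0705), 35, 150, 25, (np.float64(-0.008), 'flask'), (np.float64(0.012063279658171694), 'drum'))
real	0m13.484s
user	0m38.552s
sys	0m0.246s
```

```bash
cat > s3.py <<'E'
from s2 import *
if __name__=='__main__':
    jobs=[('G1',(.6175,.0365,.079),t,az,('plate','table')) for t in (35,40,45,50,55) for az in range(-120,0,10)]
    LS=[(.61,.03,.0705),(.61,.06,.0705),(.62,0.01,.0705)]
    jobs+=[('L',c,t,az,('plate','table')) for c in LS for t in (35,40,45,50,55) for az in range(-120,0,10)]
    jobs+=[('P',(.4075,.1695,.098),t,az,('bal','table')) for t in (35,40,45,50,55) for az in range(-180,180,15)]
    with Pool() as p: out=p.map(job,jobs,chunksize=4)
    for a,b in out:
        if b[0]>(0.008 if a[0]!='P' else .004): print(a[0],a[1][1],a[2],a[3],'%.3f'%b[0],b[1],b[2])
E
python3 s3.py
```

```text
G1 0.0365 35 -110 0.019 pump [ 0.18  0.62  1.53 -0.53  1.37 -2.4 ]
G1 0.0365 35 -100 0.015 pump [ 0.2   0.58  1.59 -0.59  1.28  3.78]
G1 0.0365 35 -90 0.014 pump [ 0.21  0.53  1.66 -0.65  1.18 -2.6 ]
G1 0.0365 35 -80 0.016 small [ 0.22  0.49  1.74 -0.71  1.07  3.58]
G1 0.0365 35 -70 0.015 small [ 0.21  0.44  1.81 -0.77  0.96  3.48]
G1 0.0365 35 -60 0.018 small [ 0.2   0.39  1.88 -0.82  0.84  3.37]
G1 0.0365 35 -50 0.025 small [ 0.18  0.34  1.95 -0.86  0.72  3.25]
G1 0.0365 35 -40 0.028 small [ 0.15  0.3   2.01 -0.88  0.59  3.11]
G1 0.0365 35 -30 0.015 drum [ 0.1   0.26  2.06 -0.87  0.46  2.93]
G1 0.0365 40 -70 0.013 small [ 0.25  0.46  1.81 -0.87  0.99  3.58]
G1 0.0365 40 -60 0.017 small [ 0.24  0.41  1.89 -0.94  0.87  3.5 ]
G1 0.0365 40 -50 0.025 small [ 0.21  0.36  1.97 -1.01  0.73  3.41]
G1 0.0365 40 -40 0.026 small [ 0.18  0.31  2.04 -1.09  0.59  3.32]
G1 0.0365 45 -60 0.016 small [ 0.27  0.44  1.9  -1.05  0.91  3.62]
L 0.03 35 -120 0.011 carboy [ 0.15  0.66  1.49 -0.47  1.43 -2.3 ]
L 0.03 35 -110 0.020 pump [ 0.17  0.62  1.55 -0.54  1.34 -2.4 ]
L 0.03 35 -100 0.015 pump [ 0.19  
[... 2298 characters left out ...]
r [ 0.1   0.39  1.83  0.2   1.5  -1.29]
P 0.1695 40 -180 0.006 cover [ 0.16  0.48  1.75  0.11  1.61 -1.44]
P 0.1695 40 0 0.005 cover [ 0.4  -0.21  2.54 -1.02  0.3   2.88]
P 0.1695 40 150 0.007 cover [ 0.01  0.4   1.85  0.33  1.51 -1.17]
P 0.1695 40 165 0.004 cover [ 0.09  0.45  1.79  0.22  1.57 -1.3 ]
P 0.1695 45 -180 0.005 cover [ 0.16  0.53  1.7   0.11  1.69 -1.44]
P 0.1695 45 150 0.006 cover [-0.01  0.46  1.82  0.36  1.58 -1.18]
P 0.1695 45 165 0.004 cover [ 0.08  0.5   1.75  0.24  1.65 -1.31]
P 0.1695 50 -180 0.006 cover [ 0.16  0.59  1.66  0.12  1.76 -1.45]
P 0.1695 50 150 0.006 cover [-0.02  0.51  1.78  0.38  1.65 -1.2 ]
P 0.1695 55 150 0.005 cover [-0.03  0.56  1.75  0.4   1.72 -1.21]
```

```bash
cat > route.py <<'E'
from plan import *
def route(wps,j0=None,p0=None,r0=None,step=.045,ang=9.5,skip=(),open_=.057,grips=None,show=True):
    "wps: list of (p,R,grip[,step]); prints calls of rows; returns end pose, joints"
    s=state()
    if j0 is None: j0=s['joints']
    if p0 is None: p0,r0=np.array(s['tool_pos']),rot(s['orientation'])
    seq=[];p,r=p0,r0;k=0
    for w in wps:
        pt,rt,g=w[:3]; st=w[3] if len(w)>3 else step
        n=max(1,int(np.ceil(max(np.linalg.norm(pt-p)/st,np.degrees((r.inv()*rt).magnitude())/ang))))
        sl=Slerp([0,1],R.concatenate([r,rt]))
        for i in range(1,n+1): seq.append((p+(pt-p)*i/n,sl(i/n),g))
        p,r=pt,rt
    # check
    j=np.array(j0,float); worst=[];jm=0
    for q in seq:
        jn,e=ik(q[0],q[1],j); c=clear(jn,skip,open_); worst.append((round(c[0],3),c[1],round(e,4))); jm=max(jm,np.abs(jn-j).max()*8); j=jn
    print('rows',len(seq),'minclear',min(worst),'maxerr',max(w[2] for w in worst),'maxjointspeed',round(jm,2),'jend',np.round(j,2))
    cp,cr=p0,r0
    for i in range(0,len(seq),5):
        rows=[]
        for q in seq[i:i+5]:
            rows.append(list(np.round(np.r_[cr.inv().apply(q[0]-cp)/.25,(cr.inv()*q[1]).as_rotvec()/(2*np.pi)],3)+0.)+[q[2]])
        if show: print([[round(float(x),3) for x in row] for row in rows])
        l=rows[-1]; cp=cp+cr.apply(np.array(l[:3])*.25); cr=cr*R.from_rotvec(np.array(l[3:6])*2*np.pi)
    return cp,cr,j
E
cat > g1.py <<'E'
from route import *
from b import clean
for c in ['wrist','w2','w5']:
    f=np.load(c+'.npz'); P=camera_params('wrist')
    if c!='wrist': P['origin'],P['rotation']=f['o'],f['R']
    else: P['origin']=np.array([.625,.068,.375]); r0=rot([0,.7071,.7071,0]); rn=rot(state()['orientation']); P['rotation']=(r0*rn.inv()).as_matrix()@P['rotation']
    p,u,v=pts('wrist',f['d'],None,P)
    q=clean(p[(abs(p[:,0]-.617)<.04)&(abs(p[:,1]-.036)<.04)&(abs(p[:,2]-.113)<.005)])
    if len(q)>30: print(c,len(q),np.round(cv2.minEnclosingCircle((q[:,:2]*1e3).astype(np.float32))[0],1),np.round(q.mean(0),4),np.round([np.percentile(q,1,0),np.percentile(q,99,0)],4).tolist())
B=np.array([.6175,.037,.085]); rg=tool(-45,40,-1); d=rg.apply([0,0,1]); pg=B+d*.022
pre=pg-d*.09
route([(np.array([.50,.13,.33]),tool(-45,0,-1),1),(pre+np.array([0,0,.03]),rg,1),(pre,rg,1),(pg,rg,1,.02)],skip=('plate','table'))
E
python3 g1.py
```

```text
wrist 3122 [616.7  36.3] [0.6168 0.0372 0.114 ] [[0.5942, 0.0145, 0.1113], [0.6394, 0.0597, 0.1158]]
w2 1162 [616.5  37.2] [0.6149 0.0374 0.1134] [[0.5928, 0.0148, 0.1088], [0.6385, 0.0604, 0.1153]]
w5 315 [608.8  31.4] [0.603  0.0289 0.1131] [[0.593, 0.014, 0.1087], [0.6212, 0.0466, 0.1152]]
rows 17 minclear (np.float64(0.027), 'small', np.float64(0.0)) maxerr 0.0 maxjointspeed 1.98 jend [ 0.2   0.32  2.   -1.04  0.67  0.21]
[[-0.012, -0.043, 0.005, 0.0, 0.0, 0.023, 1.0], [-0.023, -0.086, 0.011, 0.0, 0.0, 0.045, 1.0], [-0.035, -0.129, 0.016, 0.0, 0.0, 0.068, 1.0], [-0.047, -0.172, 0.021, 0.0, 0.0, 0.091, 1.0], [-0.058, -0.215, 0.027, 0.0, 0.0, 0.113, 1.0]]
[[-0.038, -0.025, 0.005, 0.0, 0.0, 0.023, 1.0], [-0.123, -0.024, 0.135, 0.002, -0.022, 0.023, 1.0], [-0.208, -0.022, 0.266, 0.003, -0.044, 0.023, 1.0], [-0.294, -0.02, 0.396, 0.005, -0.067, 0.023, 1.0], [-0.379, -0.019, 0.526, 0.006, -0.089, 0.023, 1.0]]
[[-0.002, 0.014, 0.155, 0.0, -0.022, -0.001, 1.0], [0.062, 0.013, 0.257, 0.0, -0.022, -0.001, 1.0], [0.052, 0.013, 0.328, 0.0, -0.022, -0.001, 1.0], [0.042, 0.013, 0.4, 0.0, -0.022, -0.001, 1.0], [0.032, 0.013, 0.471, 0.0, -0.022, -0.001, 1.0]]
[[0.0, 0.0, 0.072, 0.0, 0.0, 0.0, 1.0], [0.0, 0.0, 0.144, 0.0, 0.0, 0.0, 1.0]]
```

Call:
move_arm:
  increments:
    - [-0.012,-0.043,0.005,0,0,0.023,1]
    - [-0.023,-0.086,0.011,0,0,0.045,1]
    - [-0.035,-0.129,0.016,0,0,0.068,1]
    - [-0.047,-0.172,0.021,0,0,0.091,1]
    - [-0.058,-0.215,0.027,0,0,0.113,1]

```text
time_s: 8.98
tool_pos: [0.4964, 0.1405, 0.3313]
orientation: [-0.0, 0.316, 0.949, -0.0]
ft_force: [-0.7, -0.1, -0.3]
gripper_width: 1.005
grasp_force: 0.0
```

Call:
move_arm:
  increments:
    - [-0.038,-0.025,0.005,0,0,0.023,1]
    - [-0.123,-0.024,0.135,0.002,-0.022,0.023,1]
    - [-0.208,-0.022,0.266,0.003,-0.044,0.023,1]
    - [-0.294,-0.02,0.396,0.005,-0.067,0.023,1]
    - [-0.379,-0.019,0.526,0.006,-0.089,0.023,1]

```text
time_s: 9.6
tool_pos: [0.5703, 0.0806, 0.1997]
orientation: [0.258, 0.368, 0.887, -0.104]
ft_force: [0.3, -0.5, -0.5]
gripper_width: 1.001
grasp_force: 0.0
```

Call:
move_arm:
  increments:
    - [-0.002,0.014,0.155,0,-0.022,-0.001,1]
    - [0.062,0.013,0.257,0,-0.022,-0.001,1]
    - [0.062,0.013,0.257,0,-0.022,-0.001,1]

```text
time_s: 9.98
tool_pos: [0.584, 0.0673, 0.1335]
orientation: [0.313, 0.357, 0.87, -0.133]
ft_force: [0.9, -0.1, 0.3]
gripper_width: 0.995
grasp_force: 0.0
```

```bash
cat > g1b.py <<'E'
from route import *
s=state(); print(np.round(s['tool_pos'],4),np.round(s['joints'],3),s['time_s'],s['ft_force'])
P=camera_params('wrist'); im,d=read_camera('wrist'); save(im,'w6.png')
B=np.array([.617,.037,.085]); rg=tool(-45,40,-1); dd=rg.apply([0,0,1]); pg=B+dd*.022
print('rot err deg',np.degrees((rg.inv()*rot(s['orientation'])).magnitude()), 'center px',proj('wrist',[B,B+[0,0,.028],[.617+.0184,.037+.0184,.113],[.617-.0184,.037-.0184,.113]],P))
route([(pg,rg,1,.02)],skip=('plate','table'))
E
python3 g1b.py
```

```text
[0.584  0.0673 0.1335] [ 0.289  0.156  2.04  -0.9    0.803  0.1  ] 9.975 [ 0.85806661 -0.14567942  0.26048717]
rot err deg 0.5061916032675257 center px [[258.62555137 212.6129289 ]
 [258.49465681 252.19384264]
 [301.53548974 252.43677668]
 [215.43395537 251.77312174]]
rows 5 minclear (np.float64(0.027), 'small', np.float64(0.0)) maxerr 0.0 maxjointspeed 0.28 jend [ 0.2   0.32  2.   -1.04  0.67  0.21]
[[0.0, 0.0, 0.071, 0.0, 0.0, 0.0, 1.0], [-0.001, 0.0, 0.143, 0.0, 0.0, 0.0, 1.0], [-0.001, 0.001, 0.214, 0.0, 0.0, 0.0, 1.0], [-0.002, 0.001, 0.286, 0.0, 0.0, 0.001, 1.0], [-0.002, 0.001, 0.357, 0.0, 0.0, 0.001, 1.0]]
```

View pics/w6.png

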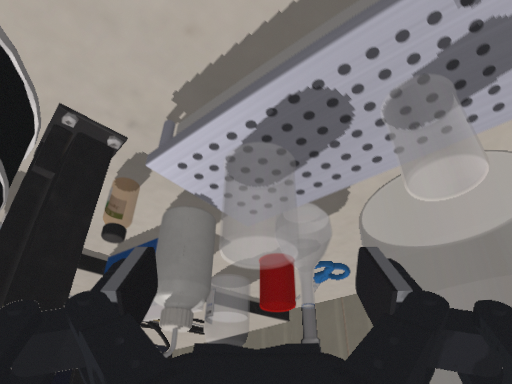

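Call:
move_arm:
  increments:
    - [0,0,0.071,0,0,0,1]
    - [-0.001,0,0.143,0,0,0,1]
    - [-0.001,0.001,0.214,0,0,0,1]
    - [-0.002,0.001,0.286,0,0,0.001,1]
    - [-0.002,0.001,0.357,0,0,0.001,1]

```text
time_s: 10.65
tool_pos: [0.6284, 0.0254, 0.0685]
orientation: [0.316, 0.362, 0.867, -0.13]
ft_force: [-0.5, 0.3, 0.1]
gripper_width: 1.0
grasp_force: 0.0
```

Call:
move_arm:
  increments:
    - [0,0,0,0,0,0,0]
    - [0,0,0,0,0,0,0]
    - [0,0,0,0,0,0,-1]
    - [0,0,0,0,0,0,-1]
    - [0,0,0,0,0,0,-1]
  squeeze: 30

```text
time_s: 11.28
tool_pos: [0.628, 0.0267, 0.0699]
orientation: [0.317, 0.361, 0.867, -0.129]
ft_force: [-0.7, 0.4, -0.5]
gripper_width: 0.571
grasp_force: 31.0
```

```bash
cat > l.py <<'E'
from route import *
np.set_printoptions(precision=3,suppress=True)
s=state(); print(np.round(s['tool_pos'],4),s['joints'],s['time_s'],s['ft_force'],s['gripper_width'],s['grasp_force'])
rl=tool(180,50,1); d=rl.apply([0,0,1]); C=np.array([.4075+.006,.1695,.062+.0255]); pl=C+d*.022
p0=np.array(s['tool_pos']); r0=rot(s['orientation'])
hi=pl+np.array([0.03,0,.13])
for M in ([],[(np.array([.53,.10,.27]),tool(-90,5,-1),-1)],[(np.array([.53,.10,.27]),tool(-115,25,-1),-1)]):
    try: route([(p0+[0,0,.05],r0,-1,.025),(p0+[-.03,.03,.14],r0,-1)]+M+[(hi,rl,-1),(pl+[0,0,.012],rl,-1)],skip=('plate','table','bal'),open_=.045,show=False)
    except Exception as e: print(e)
    print((r0.inv()*rl).magnitude()*57.3)
E
python3 l.py
```

```text
[0.628 0.027 0.07 ] [ 0.189  0.319  1.996 -1.031  0.667  0.198] 11.275 [-0.679  0.431 -0.46 ] 0.5707374087403372 30.985609889030457
rows 19 minclear (np.float64(0.005), 'pump', np.float64(0.0)) maxerr 0.0 maxjointspeed 1.96 jend [ 0.15  0.6   1.64  0.12  1.77 -1.45]
98.57768101331274
rows 25 minclear (np.float64(0.005), 'pump', np.float64(0.0)) maxerr 0.0 maxjointspeed 1.4 jend [ 0.15  0.6   1.64  0.12  1.77 -1.45]
98.57768101331274
rows 30 minclear (np.float64(0.005), 'pump', np.float64(0.0)) maxerr 0.0 maxjointspeed 1.33 jend [ 0.15  0.6   1.64  0.12  1.77 -1.45]
98.57768101331274
```

```bash
sed -i "s/^    print('rows'/    print([(w[0],w[1]) for w in worst]) if show else 0\n    print('rows'/" route.py; cat >> l.py <<'E'
print()
route([(p0+[0,0,.05],r0,-1,.025),(p0+[-.03,.03,.14],r0,-1),(np.array([.50,.13,.26]),tool(-90,5,-1),-1),(hi,rl,-1),(pl+[0,0,.012],rl,-1)],skip=('plate','table','bal'),open_=.045)
E
python3 l.py | tail -8 | sed 's/np.float64//g'
```

```text
[((0.039), 'small'), ((0.049), 'drum'), ((0.053), 'drum'), ((0.054), 'drum'), ((0.053), 'drum'), ((0.052), 'drum'), ((0.048), 'drum'), ((0.048), 'drum'), ((0.051), 'drum'), ((0.056), 'drum'), ((0.063), 'drum'), ((0.058), 'drum'), ((0.052), 'drum'), ((0.047), 'drum'), ((0.044), 'drum'), ((0.044), 'drum'), ((0.047), 'drum'), ((0.049), 'drum'), ((0.049), 'drum'), ((0.044), 'cover'), ((0.038), 'cover'), ((0.032), 'cover'), ((0.017), 'cover'), ((0.017), 'cover'), ((0.005), 'pump')]
rows 25 minclear ((0.005), 'pump', (0.0)) maxerr 0.0 maxjointspeed 1.48 jend [ 0.15  0.6   1.64  0.12  1.77 -1.45]
[[-0.064, 0.0, -0.077, 0.0, 0.0, 0.0, -1.0], [-0.129, 0.001, -0.153, 0.0, 0.0, 0.0, -1.0], [-0.162, 0.001, -0.281, 0.0, 0.0, 0.0, -1.0], [-0.196, 0.002, -0.41, 0.0, 0.0, 0.0, -1.0], [-0.23, 0.002, -0.538, 0.0, 0.0, 0.0, -1.0]]
[[0.04, -0.011, -0.078, 0.008, 0.015, 0.019, -1.0], [0.081, -0.023, -0.155, 0.016, 0.031, 0.039, -1.0], [0.121, -0.035, -0.233, 0.025, 0.046, 0.058, -1.0], [0.161, -0.046, -0.31, 0.033, 0.061, 0.078, -1.0], [0.201, -0.058, -0.388, 0.041, 0.077, 0.097, -1.0]]
[[0.05, -0.057, -0.044, 0.008, 0.015, 0.02, -1.0], [0.071, -0.083, -0.028, 0.015, 0.027, -0.002, -1.0], [0.092, -0.108, -0.012, 0.022, 0.039, -0.024, -1.0], [0.113, -0.133, 0.004, 0.029, 0.05, -0.046, -1.0], [0.134, -0.159, 0.02, 0.037, 0.062, -0.068, -1.0]]
[[0.019, -0.011, 0.029, 0.009, 0.011, -0.022, -1.0], [0.039, -0.021, 0.058, 0.018, 0.021, -0.043, -1.0], [0.059, -0.032, 0.087, 0.027, 0.032, -0.065, -1.0], [0.079, -0.043, 0.115, 0.036, 0.043, -0.087, -1.0], [0.099, -0.054, 0.144, 0.045, 0.054, -0.108, -1.0]]
[[0.009, 0.009, 0.034, 0.009, 0.01, -0.022, -1.0], [0.018, 0.018, 0.069, 0.018, 0.021, -0.044, -1.0], [-0.057, 0.026, 0.212, 0.018, 0.021, -0.044, -1.0], [-0.132, 0.034, 0.356, 0.018, 0.021, -0.044, -1.0], [-0.207, 0.042, 0.5, 0.018, 0.021, -0.044, -1.0]]
```

```bash
cat > l2.py <<'E'
from route import *
np.set_printoptions(precision=3,suppress=True)
s=state(); az=160; h=np.array([np.cos(np.radians(az)),np.sin(np.radians(az)),0])
rl=tool(az,50,1); d=rl.apply([0,0,1]); C=np.array([.4075,.1695,.062+.0255])-.006*h; pl=C+d*.022
p0=np.array(s['tool_pos']); r0=rot(s['orientation'])
hi=pl-h*.03+np.array([0,0,.12])
route([(p0+[0,0,.05],r0,-1,.025),(p0+[-.03,.03,.14],r0,-1),(np.array([.50,.13,.26]),tool(-90,5,-1),-1),(hi,rl,-1),(pl+[0,0,.012],rl,-1)],skip=('plate','table','bal'),open_=.045)
E
python3 l2.py | sed 's/np.float64//g'
```

```text
[((0.039), 'small'), ((0.049), 'drum'), ((0.053), 'drum'), ((0.054), 'drum'), ((0.053), 'drum'), ((0.052), 'drum'), ((0.048), 'drum'), ((0.048), 'drum'), ((0.051), 'drum'), ((0.056), 'drum'), ((0.063), 'drum'), ((0.055), 'drum'), ((0.046), 'drum'), ((0.038), 'drum'), ((0.032), 'drum'), ((0.03), 'drum'), ((0.032), 'drum'), ((0.035), 'drum'), ((0.04), 'drum'), ((0.041), 'cover'), ((0.034), 'cover'), ((0.024), 'cover'), ((0.021), 'cover'), ((0.017), 'cover')]
rows 24 minclear ((0.017), 'cover', (0.0)) maxerr 0.0 maxjointspeed 1.42 jend [ 0.03  0.55  1.72  0.29  1.71 -1.28]
[[-0.064, 0.0, -0.077, 0.0, 0.0, 0.0, -1.0], [-0.129, 0.001, -0.153, 0.0, 0.0, 0.0, -1.0], [-0.162, 0.001, -0.281, 0.0, 0.0, 0.0, -1.0], [-0.196, 0.002, -0.41, 0.0, 0.0, 0.0, -1.0], [-0.23, 0.002, -0.538, 0.0, 0.0, 0.0, -1.0]]
[[0.04, -0.011, -0.078, 0.008, 0.015, 0.019, -1.0], [0.081, -0.023, -0.155, 0.016, 0.031, 0.039, -1.0], [0.121, -0.035, -0.233, 0.025, 0.046, 0.058, -1.0], [0.161, -0.046, -0.31, 0.033, 0.061, 0.078, -1.0], [0.201, -0.058, -0.388, 0.041, 0.077, 0.097, -1.0]]
[[0.05, -0.057, -0.044, 0.008, 0.015, 0.02, -1.0], [0.071, -0.086, -0.022, 0.014, 0.029, 0.001, -1.0], [0.092, -0.115, 0.0, 0.02, 0.043, -0.018, -1.0], [0.114, -0.144, 0.022, 0.026, 0.057, -0.036, -1.0], [0.135, -0.172, 0.044, 0.032, 0.071, -0.055, -1.0]]
[[0.016, -0.016, 0.036, 0.007, 0.013, -0.019, -1.0], [0.032, -0.032, 0.071, 0.015, 0.027, -0.038, -1.0], [0.048, -0.049, 0.107, 0.023, 0.04, -0.056, -1.0], [0.064, -0.065, 0.142, 0.03, 0.053, -0.075, -1.0], [0.08, -0.081, 0.178, 0.038, 0.066, -0.093, -1.0]]
[[0.004, 0.0, 0.042, 0.008, 0.014, -0.019, -1.0], [-0.069, 0.003, 0.172, 0.008, 0.014, -0.019, -1.0], [-0.143, 0.006, 0.302, 0.008, 0.014, -0.019, -1.0], [-0.217, 0.009, 0.432, 0.008, 0.014, -0.019, -1.0]]
```

Call:
move_arm:
  increments:
    - [-0.064,0,-0.077,0,0,0,-1]
    - [-0.129,0.001,-0.153,0,0,0,-1]
    - [-0.162,0.001,-0.281,0,0,0,-1]
    - [-0.196,0.002,-0.41,0,0,0,-1]
    - [-0.23,0.002,-0.538,0,0,0,-1]

```text
time_s: 11.9
tool_pos: [0.5973, 0.0567, 0.2105]
orientation: [0.316, 0.361, 0.867, -0.13]
ft_force: [0.9, 0.3, -0.3]
gripper_width: 0.571
grasp_force: 31.2
```

Call:
move_arm:
  increments:
    - [0.04,-0.011,-0.078,0.008,0.015,0.019,-1]
    - [0.081,-0.023,-0.155,0.016,0.031,0.039,-1]
    - [0.121,-0.035,-0.233,0.025,0.046,0.058,-1]
    - [0.161,-0.046,-0.31,0.033,0.061,0.078,-1]
    - [0.201,-0.058,-0.388,0.041,0.077,0.097,-1]

```text
time_s: 12.52
tool_pos: [0.5158, 0.1184, 0.2521]
orientation: [0.078, 0.66, 0.746, -0.048]
ft_force: [0.1, -0.8, -1.9]
gripper_width: 0.572
grasp_force: 31.2
```

Call:
move_arm:
  increments:
    - [0.05,-0.057,-0.044,0.008,0.015,0.02,-1]
    - [0.071,-0.086,-0.022,0.014,0.029,0.001,-1]
    - [0.092,-0.115,0,0.02,0.043,-0.018,-1]
    - [0.114,-0.144,0.022,0.026,0.057,-0.036,-1]
    - [0.135,-0.172,0.044,0.032,0.071,-0.055,-1]

```text
time_s: 13.15
tool_pos: [0.47, 0.1429, 0.2334]
orientation: [-0.163, 0.519, 0.839, 0.011]
ft_force: [-0.7, 0.1, -1.1]
gripper_width: 0.569
grasp_force: 31.2
```

Call:
move_arm:
  increments:
    - [0.016,-0.016,0.036,0.007,0.013,-0.019,-1]
    - [0.032,-0.032,0.071,0.015,0.027,-0.038,-1]
    - [0.048,-0.049,0.107,0.023,0.04,-0.056,-1]
    - [0.064,-0.065,0.142,0.03,0.053,-0.075,-1]
    - [0.08,-0.081,0.178,0.038,0.066,-0.093,-1]

```text
time_s: 13.78
tool_pos: [0.433, 0.1592, 0.1996]
orientation: [-0.378, 0.222, 0.896, 0.064]
ft_force: [-0.2, -0.1, -0.6]
gripper_width: 0.569
grasp_force: 31.2
```

Call:
move_arm:
  increments:
    - [0.004,0,0.042,0.008,0.014,-0.019,-1]
    - [0.004,0,0.042,0.008,0.014,-0.019,-1]

```text
time_s: 14.02
tool_pos: [0.4248, 0.1629, 0.1911]
orientation: [-0.419, 0.158, 0.891, 0.072]
ft_force: [0.0, -0.6, -0.6]
gripper_width: 0.573
grasp_force: 31.2
```

```bash
cat > lv.py <<'E'
from route import *
np.set_printoptions(precision=4,suppress=True)
s=state(); print(s['tool_pos'],s['joints'],s['time_s'],s['ft_force'],s['gripper_width'],s['grasp_force'])
az=160; h=np.array([np.cos(np.radians(az)),np.sin(np.radians(az)),0]); rl=tool(az,50,1)
print('rot err',np.degrees((rl.inv()*rot(s['orientation'])).as_rotvec()))
ims=[]
for c in ('scene','side'):
    im,d=read_camera(c); 
    o=proj(c,[.41,.17,.15])[0].astype(int); a=im[o[1]-60:o[1]+60,o[0]-65:o[0]+65]; ims.append(cv2.resize(a,(395,365),interpolation=3))
save(np.hstack(ims),'hold.png')
E
python3 lv.py
```

```text
[0.4248 0.1629 0.1911] [ 0.0205  0.4263  1.6479  0.2961  1.8981 -1.2279] 14.025 [ 0.0264 -0.561  -0.6303] 0.5734717337894459 31.24334156513214
rot err [0.1097 0.3376 0.1622]
```

View pics/hold.png

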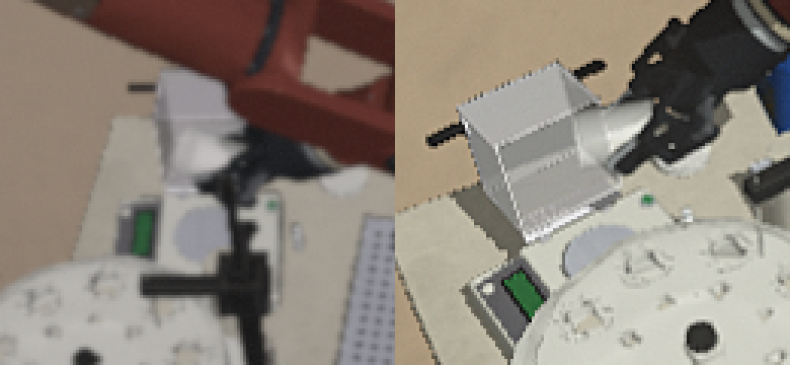

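```bash
cat >> lv.py <<'E'
E
cat > ll.py <<'E'
from route import *
az=160; h=np.array([np.cos(np.radians(az)),np.sin(np.radians(az)),0]); rl=tool(az,50,1); d=rl.apply([0,0,1]); pl=np.array([.4075,.1695,.0875])-.006*h+d*.022
cp,cr,j=route([(pl+[0,0,.05],rl,-1,.03),(pl+[0,0,.005],rl,-1,.02)],skip=('plate','table','bal'),open_=.045,step=.03)
print(pl,'down 1mm in tool units',cr.inv().apply([0,0,-.001])/.25)
E
python3 ll.py| sed 's/np.float64//g'
```

```text
[((0.024), 'cover'), ((0.021), 'cover'), ((0.017), 'cover'), ((0.017), 'cover'), ((0.017), 'cover'), ((0.017), 'cover')]
rows 6 minclear ((0.017), 'cover', (0.0)) maxerr 0.0 maxjointspeed 0.36 jend [ 0.03  0.56  1.72  0.29  1.69 -1.28]
[[-0.045, 0.0, 0.09, 0.0, 0.0, 0.0, -1.0], [-0.091, 0.001, 0.181, 0.0, 0.0, 0.0, -1.0], [-0.136, 0.001, 0.271, 0.0, 0.0, 0.0, -1.0], [-0.182, 0.001, 0.31, 0.0, 0.0, 0.0, -1.0], [-0.228, 0.001, 0.348, 0.0, 0.0, 0.0, -1.0]]
[[-0.046, 0.0, 0.039, 0.0, 0.0, 0.0, -1.0]]
[0.39730154 0.17321194 0.07335867] down 1mm in tool units [-3.06932015e-03  7.50032489e-06  2.56499855e-03]
```

Call:
move_arm:
  increments:
    - [-0.045,0,0.09,0,0,0,-1]
    - [-0.091,0.001,0.181,0,0,0,-1]
    - [-0.136,0.001,0.271,0,0,0,-1]
    - [-0.182,0.001,0.31,0,0,0,-1]
    - [-0.228,0.001,0.348,0,0,0,-1]

```text
time_s: 14.75
tool_pos: [0.3982, 0.1732, 0.0937]
orientation: [-0.416, 0.158, 0.892, 0.074]
ft_force: [0.4, -0.6, -0.5]
gripper_width: 0.57
grasp_force: 31.2
```

Call:
move_arm:
  increments:
    - [-0.046,0,0.039,0,0,0,-1]
    - [-0.046,0,0.039,0,0,0,-1]

```text
time_s: 15.0
tool_pos: [0.3965, 0.1732, 0.0775]
orientation: [-0.419, 0.158, 0.891, 0.073]
ft_force: [0.6, -0.3, -0.5]
gripper_width: 0.569
grasp_force: 31.2
```

Call:
move_arm:
  increments:
    - [-0.006,0,0.005,0,0,0,-1]
    - [-0.006,0,0.005,0,0,0,-1]

```text
time_s: 15.25
tool_pos: [0.3974, 0.1734, 0.0767]
orientation: [-0.417, 0.157, 0.892, 0.074]
ft_force: [0.4, -0.6, 0.0]
gripper_width: 0.571
grasp_force: 31.2
```

Call:
move_arm:
  increments:
    - [-0.006,0,0.005,0,0,0,-1]
    - [-0.006,0,0.005,0,0,0,-1]

```text
time_s: 15.5
tool_pos: [0.397, 0.1734, 0.0746]
orientation: [-0.418, 0.157, 0.892, 0.073]
ft_force: [0.2, 0.1, -0.9]
gripper_width: 0.569
grasp_force: 31.2
```

```bash
cat > m.py <<'E'
from route import *
np.set_printoptions(precision=4,suppress=True)
s=state(); print(s['tool_pos'],s['time_s'],s['ft_force'],s['gripper_width'])
for c in ('side','scene'):
    P=camera_params(c); im,d=read_camera(c)
    for m in masks_of('beaker',c)[:3]:
        q,_,_=pts(c,d,m['pixels'],P); q=q[(q[:,2]>.06)&(abs(q[:,0]-.41)<.07)&(abs(q[:,1]-.17)<.07)]
        if len(q)>5: print(c,round(m['confidence'],2),np.round(m['bbox']),len(q),np.median(q,0),np.percentile(q,2,0),np.percentile(q,98,0))
    q,u,v=pts(c,d,None,P); np.savez('last_'+c,im=im,d=d)
E
python3 m.py
```

```text
[0.397  0.1734 0.0746] 15.5 [ 0.1594  0.0768 -0.8573] 0.5692023000840953
side 0.58 [168. 229.  18.  22.] 285 [0.3948 0.1586 0.1089] [0.3709 0.1467 0.0879] [0.4293 0.1816 0.1149]
scene 0.62 [203. 190.  15.  16.] 177 [0.3915 0.1635 0.1111] [0.3689 0.1508 0.0877] [0.4227 0.1906 0.1178]
```

Call:
move_arm:
  increments:
    - [-0.004,0,0.003,0,0,0,-1]
    - [-0.004,0,0.003,0,0,0,-1]

```text
time_s: 15.95
tool_pos: [0.397, 0.1733, 0.0732]
orientation: [-0.418, 0.157, 0.892, 0.073]
ft_force: [0.3, 0.6, -0.3]
gripper_width: 0.566
grasp_force: 31.2
```

Call:
move_arm:
  increments:
    - [-0.003,0,0.0025,0,0,0,-1]
    - [-0.003,0,0.0025,0,0,0,-1]

```text
time_s: 16.2
tool_pos: [0.3969, 0.1733, 0.0722]
orientation: [-0.418, 0.157, 0.892, 0.073]
ft_force: [-0.4, 0.1, -0.5]
gripper_width: 0.574
grasp_force: 31.2
```

Call:
move_arm:
  increments:
    - [-0.003,0,0.0025,0,0,0,-1]
    - [-0.003,0,0.0025,0,0,0,-1]

```text
time_s: 16.45
tool_pos: [0.3971, 0.1733, 0.0716]
orientation: [-0.418, 0.157, 0.892, 0.073]
ft_force: [-0.2, 0.0, 1.0]
gripper_width: 0.571
grasp_force: 31.2
```

Call:
move_arm:
  increments:
    - [-0.003,0,0.0025,0,0,0,-1]
    - [-0.003,0,0.0025,0,0,0,-1]

```text
time_s: 16.7
tool_pos: [0.3973, 0.1732, 0.0713]
orientation: [-0.418, 0.157, 0.892, 0.074]
ft_force: [1.4, -1.8, 5.1]
gripper_width: 0.568
grasp_force: 31.2
```

Call:
move_arm:
  increments:
    - [0.0015,0,-0.001,0,0,0,0.3]
    - [0.0015,0,-0.001,0,0,0,0.4]
    - [0.0015,0,-0.001,0,0,0,0.6]
    - [0.0015,0,-0.001,0,0,0,1]
    - [0.0015,0,-0.001,0,0,0,1]

```text
time_s: 17.32
tool_pos: [0.3969, 0.1734, 0.0707]
orientation: [-0.418, 0.157, 0.892, 0.073]
ft_force: [0.5, -1.1, -0.2]
gripper_width: 1.0
grasp_force: 0.0
```

```bash
cat > v.py <<'E'
from route import *
exec(open('m.py').read().split('\n',1)[1])
az=160; h=np.array([np.cos(np.radians(az)),np.sin(np.radians(az)),0]); rl=rot(s['orientation']); d=rl.apply([0,0,1]); p0=np.array(s['tool_pos'])
rv=tool(160,0,1)
route([(p0-d*.09,rl,1,.03),(np.array([.42,.165,.23]),rv,1)],skip=('plate','table','bal'))
print(fk(state()['joints'])[0])
E
python3 v.py| sed 's/np.float64//g'
```

```text
[0.3969 0.1734 0.0707] 17.325 [ 0.5401 -1.067  -0.2049] 1.0002237420472841
side 0.86 [171. 228.  22.  25.] 360 [0.3978 0.1602 0.1054] [0.3707 0.1452 0.0773] [0.4372 0.1893 0.1118]
scene 0.49 [204. 191.  19.  20.] 236 [0.3988 0.1621 0.1067] [0.3706 0.1445 0.0789] [0.429  0.1903 0.1134]
[((0.014), 'cover'), ((0.015), 'carboy'), ((0.013), 'carboy'), ((0.027), 'cover'), ((0.024), 'cover'), ((0.023), 'cover'), ((0.029), 'cover'), ((0.034), 'drum'), ((0.036), 'drum')]
rows 9 minclear ((0.013), 'carboy', (0.0)) maxerr 0.0 maxjointspeed 1.04 jend [ 0.22 -0.17  2.01 -0.    1.3  -1.  ]
[[0.0, 0.0, -0.12, 0.0, 0.0, 0.0, 1.0], [0.0, 0.0, -0.24, 0.0, 0.0, 0.0, 1.0], [0.0, 0.0, -0.36, 0.0, 0.0, 0.0, 1.0], [0.071, 0.0, -0.38, 0.0, -0.023, 0.0, 1.0], [0.142, 0.0, -0.401, 0.0, -0.046, 0.0, 1.0]]
[[0.062, 0.0, -0.04, 0.0, -0.024, 0.0, 1.0], [0.125, 0.0, -0.08, 0.0, -0.047, 0.0, 1.0], [0.187, 0.0, -0.12, 0.0, -0.07, 0.0, 1.0], [0.249, 0.0, -0.16, 0.0, -0.093, 0.0, 1.0]]
[0.3901 0.1757 0.0739]
```

Call:
move_arm:
  increments:
    - [0,0,-0.06,0,0,0,1]
    - [0,0,-0.14,0,0,0,1]
    - [0,0,-0.25,0,0,0,1]
    - [0,0,-0.36,0,0,0,1]
    - [0.071,0,-0.38,0,-0.023,0,1]

```text
time_s: 18.15
tool_pos: [0.4577, 0.1506, 0.1429]
orientation: [-0.352, 0.164, 0.919, 0.062]
ft_force: [-0.8, 0.1, 0.7]
gripper_width: 1.001
grasp_force: 0.0
```

Call:
move_arm:
  increments:
    - [0.071,0,-0.021,0,-0.023,0,1]
    - [0.125,0,-0.06,0,-0.047,0,1]
    - [0.187,0,-0.1,0,-0.07,0,1]
    - [0.249,0,-0.14,0,-0.093,0,1]
    - [0.31,0,-0.18,0,-0.116,0,1]

```text
time_s: 18.77
tool_pos: [0.4303, 0.1617, 0.2337]
orientation: [0.003, 0.174, 0.985, 0.0]
ft_force: [-1.1, 0.6, 0.5]
gripper_width: 0.998
grasp_force: 0.0
```

```bash
cat > v2.py <<'E'
from route import *
from b import clean
np.set_printoptions(precision=4,suppress=True)
s=state(); print(s['tool_pos'],s['orientation'],s['time_s'])
P=camera_params('wrist'); im,d=read_camera('wrist'); save(im,'w7.png'); np.savez('w7',im=im,d=d,o=P['origin'],R=P['rotation'])
for m in masks_of('beaker','wrist')[:3]:
    q,_,_=pts('wrist',d,m['pixels'],P); print(round(m['confidence'],2),m['bbox'],len(q),np.median(q,0))
p,u,v=pts('wrist',d,None,P)
q=p[(abs(p[:,0]-.4075)<.06)&(abs(p[:,1]-.17)<.06)&(p[:,2]>.075)&(p[:,2]<.125)]
q=clean(q); print(len(q),cv2.minAreaRect((q[:,:2]*1e3).astype(np.float32)),np.percentile(q[:,2],[5,50,95,99]))
E
python3 v2.py
```

```text
[0.4303 0.1617 0.2337] [0.0027 0.1744 0.9847 0.0004] 18.775
0.89 [259.9, 152.6, 61.6, 86.4] 4905 [0.4048 0.1723 0.1081]
4940 ((403.62554931640625, 184.33245849609375), (103.67587280273438, 91.17594146728516), 0.05539719760417938) [0.0926 0.1081 0.1118 0.1128]
```

View pics/w7.png

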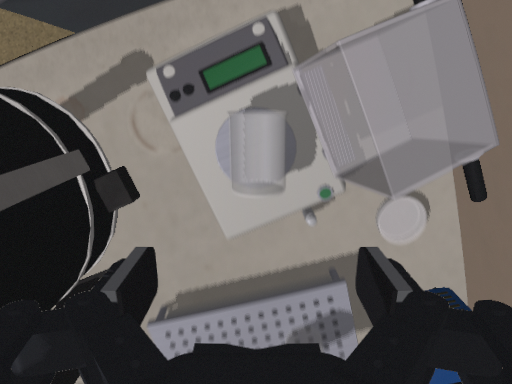

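```bash
cat > v3.py <<'E'
from route import *
np.set_printoptions(precision=4,suppress=True)
f=np.load('w7.npz'); P=camera_params('wrist'); s=state()
m=masks_of('beaker','wrist')[0]; q,_,_=pts('wrist',f['d'],m['pixels'],P); q=q[(q[:,2]>.075)&(q[:,2]<.12)]
az=np.radians(160); h=np.array([np.cos(az),np.sin(az)]); n=np.array([-h[1],h[0]])
a=q[:,:2]@h; b=q[:,:2]@n
print('along',np.percentile(a,[1,50,99]),'across',np.percentile(b,[1,50,99]))
t=q[q[:,2]>.104]; c=cv2.minAreaRect((t[:,:2]*1e3).astype(np.float32)); print(len(t),c)
# z along axis
for k in np.linspace(a.min(),a.max(),8)[:-1]: w=(abs(a-k-.004)<.005); print(round(k,3),np.percentile(q[w,2],[50,95]),np.median(b[w&(q[:,2]>.108)]) if (w&(q[:,2]>.108)).any() else '')
E
python3 v3.py
```

```text
along [-0.3557 -0.3207 -0.2896] across [-0.3253 -0.3014 -0.2781]
3794 ((406.9144287109375, 173.50552368164062), (41.80917739868164, 67.33222198486328), 71.11868286132812)
-0.357 [0.109 0.112] -0.30215572197865354
-0.347 [0.1092 0.1124] -0.3021369073653966
-0.337 [0.1096 0.1126] -0.30168346354368075
-0.327 [0.1097 0.1129] -0.30126741460229
-0.318 [0.11   0.1131] -0.30124099017395656
-0.308 [0.1102 0.1135] -0.3011998715452461
-0.298 [0.1105 0.114 ] -0.301175394110805
```

```bash
cat > v4.py <<'E'
from route import *
rv=tool(161,0,1); p=np.array([.4065,.1733,.070])
a=route([(p+[0,0,.06],rv,1,.05),(p,rv,1,.025)],skip=('plate','table','bal'))
q=np.array([.4075,.1700,.070]); r2=lambda g:tool(161+g,0,1)
print('after closing:')
route([(p+[0,0,.04],rv,-1,.03),(q+[0,0,.05],r2(90),-1,.03),(q+[0,0,.05],r2(180),-1,.03),(q+[0,0,.006],r2(180),-1,.02)],j0=a[2],p0=a[0],r0=a[1],skip=('plate','table','bal'),open_=.045)
E
python3 v4.py| sed 's/np.float64//g'
```

```text
[((0.027), 'cover'), ((0.008), 'cover'), ((0.004), 'cover'), ((0.004), 'cover'), ((0.004), 'cover'), ((0.004), 'cover')]
rows 6 minclear ((0.004), 'cover', (0.0)) maxerr 0.0 maxjointspeed 0.6 jend [ 0.24  0.04  2.15 -0.    0.95 -1.  ]
[[0.034, 0.003, 0.138, 0.0, 0.0, -0.001, 1.0], [0.068, 0.006, 0.276, 0.0, 0.0, -0.002, 1.0], [0.102, 0.008, 0.414, 0.0, 0.0, -0.003, 1.0], [0.102, 0.008, 0.494, 0.0, 0.0, -0.003, 1.0], [0.102, 0.008, 0.574, 0.0, 0.0, -0.003, 1.0]]
[[0.0, 0.0, 0.08, 0.0, 0.0, 0.0, 1.0]]
after closing:
[((0.009), 'cover'), ((0.012), 'cover'), ((0.015), 'cover'), ((0.014), 'cover'), ((0.015), 'cover'), ((0.015), 'cover'), ((0.014), 'cover'), ((0.014), 'cover'), ((0.014), 'cover'), ((0.016), 'cover'), ((0.018), 'cover'), ((0.02), 'cover'), ((0.012), 'cover'), ((0.005), 'cover'), ((-0.003), 'cover'), ((-0.008), 'cover'), ((-0.008), 'cover'), ((-0.008), 'cover'), ((-0.008), 'cover'), ((-0.008), 'cover'), ((-0.008), 'cover'), ((-0.008), 'cover'), ((-0.008), 'cover'), ((-0.008), 'cover'), ((-0.008), 'cover')]
rows 25 minclear ((-0.008), 'cover', (0.2581)) maxerr 0.6624 maxjoint
[... 491 characters left out ...]
007, -0.02, 0.0, 0.0, -0.125, -1.0]]
[[0.001, -0.001, -0.004, 0.0, 0.0, -0.025, -1.0], [0.001, -0.002, -0.008, 0.0, 0.0, -0.05, -1.0], [0.001, -0.002, -0.008, 0.0, 0.0, -0.075, -1.0], [0.001, -0.002, -0.008, 0.0, 0.0, -0.1, -1.0], [0.001, -0.002, -0.008, 0.0, 0.0, -0.125, -1.0]]
[[0.001, 0.0, 0.0, 0.0, 0.0, -0.025, -1.0], [0.001, 0.0, 0.0, 0.0, 0.0, -0.05, -1.0], [0.001, 0.0, 0.0, 0.0, 0.0, -0.075, -1.0], [0.001, 0.0, 0.0, 0.0, 0.0, -0.1, -1.0], [0.001, 0.0, 0.0, 0.0, 0.0, -0.125, -1.0]]
[[0.0, 0.0, 0.0, 0.0, 0.0, -0.025, -1.0], [0.0, 0.0, 0.0, 0.0, 0.0, -0.05, -1.0], [0.0, 0.0, 0.059, 0.0, 0.0, -0.05, -1.0], [0.0, 0.0, 0.117, 0.0, 0.0, -0.05, -1.0], [0.0, 0.0, 0.176, 0.0, 0.0, -0.05, -1.0]]
```

```bash
sed -i 's/r2(90)/r2(-90)/; s/r2(180)/r2(-180)/g' v4.py; python3 v4.py| sed 's/np.float64//g' | tail -8
```

```text
after closing:
[((0.009), 'cover'), ((0.012), 'cover'), ((0.01), 'cover'), ((0.01), 'cover'), ((0.01), 'cover'), ((0.012), 'cover'), ((0.014), 'cover'), ((0.017), 'cover'), ((0.021), 'cover'), ((0.025), 'cover'), ((0.022), 'cover'), ((0.02), 'cover'), ((0.018), 'cover'), ((0.017), 'cover'), ((0.017), 'cover'), ((0.018), 'cover'), ((0.019), 'cover'), ((0.019), 'cover'), ((0.017), 'cover'), ((0.017), 'cover'), ((0.018), 'cover'), ((0.019), 'cover'), ((0.013), 'cover'), ((0.012), 'cover'), ((0.012), 'cover')]
rows 25 minclear ((0.009), 'cover', (0.0)) maxerr 0.0 maxjointspeed 1.26 jend [ 0.24  0.03  2.15 -0.    0.97  2.14]
[[0.0, 0.0, -0.08, 0.0, 0.0, 0.0, -1.0], [0.0, 0.0, -0.16, 0.0, 0.0, 0.0, -1.0], [-0.001, -0.001, -0.164, 0.0, 0.0, 0.025, -1.0], [-0.001, -0.002, -0.168, 0.0, 0.0, 0.05, -1.0], [-0.002, -0.003, -0.172, 0.0, 0.0, 0.075, -1.0]]
[[-0.002, -0.001, -0.004, 0.0, 0.0, 0.025, -1.0], [-0.003, -0.001, -0.008, 0.0, 0.0, 0.05, -1.0], [-0.004, -0.002, -0.012, 0.0, 0.0, 0.075, -1.0], [-0.005, -0.003, -0.016, 0.0, 0.0, 0.1, -1.0], [-0.006, -0.003, -0.02, 0.0, 0.0, 0.125, -1.0]]
[[-0.002, 0.001, -0.004, 0.0, 0.0, 0.025, -1.0], [-0.003, 0.001, -0.008, 0.0, 0.0, 0.05, -1.0], [-0.003, 0.001, -0.008, 0.0, 0.0, 0.075, -1.0], [-0.003, 0.001, -0.008, 0.0, 0.0, 0.1, -1.0], [-0.003, 0.001, -0.008, 0.0, 0.0, 0.125, -1.0]]
[[0.0, 0.0, 0.0, 0.0, 0.0, 0.025, -1.0], [0.0, 0.0, 0.0, 0.0, 0.0, 0.05, -1.0], [0.0, 0.0, 0.0, 0.0, 0.0, 0.075, -1.0], [0.0, 0.0, 0.0, 0.0, 0.0, 0.1, -1.0], [0.0, 0.0, 0.0, 0.0, 0.0, 0.125, -1.0]]
[[0.0, 0.0, 0.0, 0.0, 0.0, 0.025, -1.0], [0.0, 0.0, 0.0, 0.0, 0.0, 0.05, -1.0], [0.0, 0.0, 0.059, 0.0, 0.0, 0.05, -1.0], [0.0, 0.0, 0.117, 0.0, 0.0, 0.05, -1.0], [0.0, 0.0, 0.176, 0.0, 0.0, 0.05, -1.0]]
```

Call:
move_arm:
  increments:
    - [0.034,0.003,0.138,0,0,-0.001,0.7]
    - [0.068,0.006,0.276,0,0,-0.002,0.7]
    - [0.102,0.008,0.414,0,0,-0.003,0.7]
    - [0.102,0.008,0.494,0,0,-0.003,0.7]
    - [0.102,0.008,0.574,0,0,-0.003,0.7]

```text
time_s: 19.55
tool_pos: [0.4057, 0.1718, 0.0855]
orientation: [-0.003, 0.165, 0.986, -0.0]
ft_force: [0.0, -0.6, -0.7]
gripper_width: 0.852
grasp_force: 0.0
```

Call:
move_arm:
  increments:
    - [0,0,0.08,0,0,0,0.7]
    - [0,0,0.08,0,0,0,0.7]
    - [0,0,0.08,0,0,0,0.3]

```text
time_s: 19.92
tool_pos: [0.4062, 0.1722, 0.0673]
orientation: [-0.002, 0.165, 0.986, -0.0]
ft_force: [0.2, -0.2, 0.6]
gripper_width: 0.66
grasp_force: 0.0
```

Call:
move_arm:
  increments:
    - [0,0,0,0,0,0,-1]
    - [0,0,0,0,0,0,-1]
    - [0,0,0,0,0,0,-1]
  squeeze: 30

```text
time_s: 20.3
tool_pos: [0.4064, 0.1726, 0.068]
orientation: [-0.0, 0.164, 0.986, 0.0]
ft_force: [0.9, -1.0, 2.1]
gripper_width: 0.572
grasp_force: 31.1
```

Call:
move_arm:
  increments:
    - [0,0,-0.08,0,0,0,-1]
    - [0,0,-0.16,0,0,0,-1]
    - [-0.001,-0.001,-0.164,0,0,0.025,-1]
    - [-0.001,-0.002,-0.168,0,0,0.05,-1]
    - [-0.002,-0.003,-0.172,0,0,0.075,-1]

```text
time_s: 20.92
tool_pos: [0.405, 0.1716, 0.11]
orientation: [-0.002, 0.392, 0.92, -0.0]
ft_force: [0.7, -0.8, -0.9]
gripper_width: 0.572
grasp_force: 31.1
```

Call:
move_arm:
  increments:
    - [-0.002,-0.001,-0.004,0,0,0.025,-1]
    - [-0.003,-0.001,-0.008,0,0,0.05,-1]
    - [-0.004,-0.002,-0.012,0,0,0.075,-1]
    - [-0.005,-0.003,-0.016,0,0,0.1,-1]
    - [-0.006,-0.003,-0.02,0,0,0.125,-1]

```text
time_s: 21.55
tool_pos: [0.4055, 0.1701, 0.1149]
orientation: [-0.001, 0.715, 0.7, -0.001]
ft_force: [-0.0, -0.3, -0.8]
gripper_width: 0.574
grasp_force: 31.1
```

Call:
move_arm:
  increments:
    - [-0.002,0.001,-0.004,0,0,0.025,-1]
    - [-0.003,0.001,-0.008,0,0,0.05,-1]
    - [-0.003,0.001,-0.008,0,0,0.075,-1]
    - [-0.003,0.001,-0.008,0,0,0.1,-1]
    - [-0.003,0.001,-0.008,0,0,0.125,-1]

```text
time_s: 22.18
tool_pos: [0.4058, 0.1693, 0.1168]
orientation: [-0.001, 0.928, 0.373, -0.001]
ft_force: [-0.2, -0.4, 0.7]
gripper_width: 0.568
grasp_force: 31.1
```

Call:
move_arm:
  increments:
    - [0,0,0,0,0,0.025,-1]
    - [0,0,0,0,0,0.05,-1]
    - [0,0,0,0,0,0.075,-1]
    - [0,0,0,0,0,0.1,-1]
    - [0,0,0,0,0,0.125,-1]

```text
time_s: 22.8
tool_pos: [0.4058, 0.1693, 0.1168]
orientation: [-0.0, 1.0, -0.011, -0.002]
ft_force: [0.3, 0.2, -0.5]
gripper_width: 0.57
grasp_force: 31.1
```

Call:
move_arm:
  increments:
    - [0,0,0,0,0,0.025,-1]
    - [0,0,0,0,0,0.05,-1]
    - [0,0,0.059,0,0,0.05,-1]
    - [0,0,0.117,0,0,0.05,-1]
    - [0,0,0.176,0,0,0.05,-1]

```text
time_s: 23.42
tool_pos: [0.4054, 0.1691, 0.0714]
orientation: [0.0, 0.986, -0.164, -0.002]
ft_force: [-0.7, -0.1, -0.9]
gripper_width: 0.573
grasp_force: 31.1
```

```bash
cat > v5.py <<'E'
from route import *
s=state(); print(s['tool_pos'],s['time_s'],s['ft_force'],s['joints'],np.degrees(((tool(161,0,-1)).inv()*rot(s['orientation'])).as_rotvec()))
E
python3 v5.py
```

```text
[0.40541871 0.16906444 0.07139681] 23.425 [-0.71548485 -0.11538171 -0.91973525] [2.34377957e-01 3.40310447e-02 2.15372605e+00 1.15799859e-03
 9.57862232e-01 2.13366910e+00] [-0.07762796 -0.22391663 -0.14035558]
```

Call:
move_arm:
  increments:
    - [0,0,0.01,0,0,0,-1]
    - [0,0,0.01,0,0,0,-1]

```text
time_s: 23.68
tool_pos: [0.406, 0.1692, 0.0701]
orientation: [0.0, 0.986, -0.164, -0.002]
ft_force: [0.7, -0.2, 0.1]
gripper_width: 0.574
grasp_force: 31.1
```

Call:
move_arm:
  increments:
    - [0,0,0.004,0,0,0,-1]
    - [0,0,0.004,0,0,0,-1]

```text
time_s: 23.92
tool_pos: [0.4067, 0.1694, 0.07]
orientation: [-0.0, 0.986, -0.164, -0.001]
ft_force: [0.4, -0.9, -1.2]
gripper_width: 0.574
grasp_force: 31.1
```

Call:
move_arm:
  increments:
    - [0,0,0.004,0,0,0,-1]
    - [0,0,0.004,0,0,0,-1]

```text
time_s: 24.18
tool_pos: [0.4063, 0.1693, 0.0687]
orientation: [-0.0, 0.986, -0.164, -0.001]
ft_force: [0.8, -0.1, -0.4]
gripper_width: 0.569
grasp_force: 31.1
```

Call:
move_arm:
  increments:
    - [0,0,0.004,0,0,0,-1]
    - [0,0,0.004,0,0,0,-1]

```text
time_s: 24.42
tool_pos: [0.4063, 0.1693, 0.068]
orientation: [0.0, 0.986, -0.164, -0.001]
ft_force: [-1.8, -0.5, 3.7]
gripper_width: 0.573
grasp_force: 31.4
```

Contact (3.7 N). Release, rise, and look.

Call:
move_arm:
  increments:
    - [0,0,-0.002,0,0,0,0.3]
    - [0,0,-0.002,0,0,0,0.45]
    - [0,0,-0.002,0,0,0,0.7]
    - [0,0,-0.002,0,0,0,0.7]

```text
time_s: 24.92
tool_pos: [0.4062, 0.1692, 0.068]
orientation: [0.0, 0.986, -0.164, -0.001]
ft_force: [-0.4, 0.5, -0.1]
gripper_width: 0.85
grasp_force: 0.0
```

Call:
move_arm:
  increments:
    - [0,0,-0.06,0,0,0,0.7]
    - [0,0,-0.15,0,0,0,0.7]
    - [0,0,-0.3,0,0,0,0.7]
    - [0,0,-0.45,0,0,0,0.7]
    - [0,0,-0.6,0,0,0,0.7]

```text
time_s: 25.55
tool_pos: [0.4067, 0.1692, 0.2205]
orientation: [-0.0, 0.986, -0.164, -0.001]
ft_force: [1.0, -0.4, 0.1]
gripper_width: 0.847
grasp_force: 0.0
```

```bash
cat > g2.py <<'E'
from route import *
np.set_printoptions(precision=4,suppress=True)
s=state(); print(s['tool_pos'],s['time_s'])
P=camera_params('wrist'); im,d=read_camera('wrist'); save(im,'w8.png')
m=masks_of('beaker','wrist')[0]; q,_,_=pts('wrist',d,m['pixels'],P); q=q[(q[:,2]>.104)&(q[:,2]<.12)]
c=cv2.minAreaRect((q[:,:2]*1e3).astype(np.float32)); print(m['confidence'],len(q),c,np.percentile(q[:,2],[50,95]))
az=161; h=np.array([np.cos(np.radians(az)),np.sin(np.radians(az)),0])
C=np.array([c[0][0]/1e3,c[0][1]/1e3,.0885])
for S in (-1,1):
    rg=tool(az,45,S); dd=rg.apply([0,0,1]); pg=C+.004*(-h)+dd*.022
    route([(pg-dd*.1+[0,0,.03],rg,.7),(pg-dd*.08,rg,.7),(pg,rg,.7,.02)],skip=('plate','table','bal'),open_=.05)
E
python3 g2.py| sed 's/np.float64//g'
```

```text
[0.4067 0.1692 0.2205] 25.55
0.71 3560 ((405.5383605957031, 169.7665557861328), (39.89558029174805, 67.36217498779297), 70.1766128540039) [0.1095 0.1119]
[((0.043), 'drum'), ((0.038), 'cover'), ((0.034), 'cover'), ((0.033), 'cover'), ((0.035), 'cover'), ((0.033), 'cover'), ((0.03), 'cover'), ((0.026), 'cover'), ((0.021), 'cover'), ((0.017), 'cover'), ((0.012), 'cover')]
rows 11 minclear ((0.012), 'cover', (0.0)) maxerr 0.0 maxjointspeed 1.08 jend [0.05 0.51 1.76 0.27 1.62 1.86]
[[0.044, 0.002, 0.041, 0.0, -0.025, 0.0, 0.7], [0.087, 0.004, 0.082, 0.0, -0.05, 0.0, 0.7], [0.131, 0.005, 0.123, 0.0, -0.076, 0.0, 0.7], [0.174, 0.007, 0.164, -0.001, -0.101, 0.0, 0.7], [0.218, 0.009, 0.205, -0.001, -0.126, 0.001, 0.7]]
[[0.042, 0.0, 0.082, 0.0, 0.0, 0.0, 0.7], [0.084, 0.0, 0.165, 0.0, 0.0, 0.0, 0.7], [0.084, 0.0, 0.245, 0.0, 0.0, 0.0, 0.7], [0.084, 0.0, 0.325, 0.0, 0.0, 0.0, 0.7], [0.084, 0.0, 0.405, 0.0, 0.0, 0.0, 0.7]]
[[0.0, 0.0, 0.08, 0.0, 0.0, 0.0, 0.7]]
[((0.041), 'drum'), ((0.038), 'drum'), ((0.032), 'drum'), ((0.024), 'drum'), ((0.016), 'drum'), ((0.008), 'drum'), ((0.004), 'drum'), 
[... 952 characters left out ...]
0.004, 0.015, 0.004, 0.01, 0.0, -0.025, 0.7], [-0.007, 0.029, 0.009, 0.02, 0.0, -0.049, 0.7], [-0.011, 0.044, 0.013, 0.03, 0.0, -0.073, 0.7], [-0.015, 0.059, 0.017, 0.04, 0.0, -0.097, 0.7], [-0.018, 0.073, 0.022, 0.05, 0.0, -0.122, 0.7]]
[[-0.013, 0.009, 0.0, 0.011, 0.0, -0.024, 0.7], [-0.026, 0.017, 0.001, 0.021, 0.0, -0.048, 0.7], [-0.04, 0.026, 0.001, 0.031, 0.0, -0.072, 0.7], [-0.053, 0.035, 0.002, 0.041, 0.0, -0.097, 0.7], [-0.094, 0.039, 0.085, 0.041, 0.0, -0.097, 0.7]]
[[-0.042, 0.0, 0.082, 0.0, 0.0, 0.0, 0.7], [-0.042, 0.0, 0.162, 0.0, 0.0, 0.0, 0.7], [-0.042, -0.001, 0.242, 0.0, 0.0, 0.0, 0.7], [-0.042, -0.001, 0.322, 0.0, 0.0, 0.0, 0.7], [-0.042, -0.001, 0.402, 0.0, 0.0, 0.0, 0.7]]
```

Call:
move_arm:
  increments:
    - [0.044,0.002,0.041,0,-0.025,0,0.7]
    - [0.087,0.004,0.082,0,-0.05,0,0.7]
    - [0.131,0.005,0.123,0,-0.076,0,0.7]
    - [0.174,0.007,0.164,-0.001,-0.101,0,0.7]
    - [0.218,0.009,0.205,-0.001,-0.126,0.001,0.7]

```text
time_s: 26.28
tool_pos: [0.4582, 0.1492, 0.1666]
orientation: [-0.061, 0.908, -0.155, -0.384]
ft_force: [0.1, -0.1, 0.6]
gripper_width: 0.847
grasp_force: 0.0
```

Call:
move_arm:
  increments:
    - [0.042,0,0.082,0,0,0,0.7]
    - [0.084,0,0.165,0,0,0,0.7]
    - [0.084,0,0.165,0,0,0,0.7]

```text
time_s: 26.65
tool_pos: [0.4411, 0.1537, 0.121]
orientation: [-0.06, 0.908, -0.155, -0.385]
ft_force: [0.5, 0.2, 1.3]
gripper_width: 0.847
grasp_force: 0.0
```

```bash
cat > g3.py <<'E'
from route import *
np.set_printoptions(precision=4,suppress=True)
s=state(); print(s['tool_pos'],s['time_s'])
az=161; h=np.array([np.cos(np.radians(az)),np.sin(np.radians(az)),0]); rg=tool(az,45,-1); dd=rg.apply([0,0,1]); C=np.array([.4057,.1697,.0885]); pg=C-.004*h+dd*.022
print(pg,np.degrees((rg.inv()*rot(s['orientation'])).as_rotvec()))
route([(pg,rg,.7,.018)],skip=('plate','table','bal'),open_=.05)
im,d=read_camera('wrist'); save(im,'w9.png')
E
python3 g3.py| sed 's/np.float64//g'
```

```text
[0.4411 0.1537 0.121 ] 26.65
[0.3948 0.1735 0.0729] [-0.3607 -0.8095  0.5128]
[((0.027), 'cover'), ((0.022), 'cover'), ((0.017), 'cover'), ((0.012), 'cover')]
rows 4 minclear ((0.012), 'cover', (0.0)) maxerr 0.0 maxjointspeed 0.27 jend [0.05 0.51 1.76 0.27 1.62 1.86]
[[-0.001, -0.004, 0.069, 0.0, 0.001, 0.0, 0.7], [-0.001, -0.008, 0.139, 0.001, 0.001, -0.001, 0.7], [-0.002, -0.012, 0.208, 0.001, 0.002, -0.001, 0.7], [-0.002, -0.016, 0.278, 0.001, 0.002, -0.001, 0.7]]
```

View pics/w9.png

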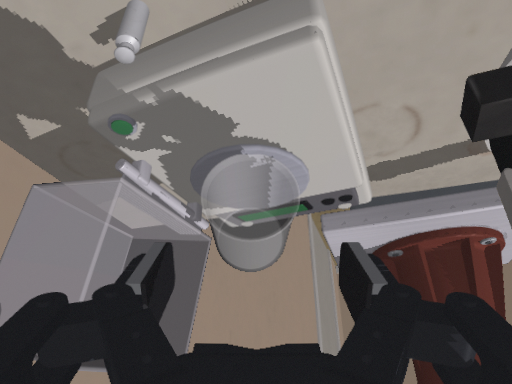

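Call:
move_arm:
  increments:
    - [-0.001,-0.004,0.069,0,0.001,0,0.7]
    - [-0.001,-0.008,0.139,0.001,0.001,-0.001,0.7]
    - [-0.002,-0.012,0.208,0.001,0.002,-0.001,0.7]
    - [-0.002,-0.016,0.278,0.001,0.002,-0.001,0.7]
    - [-0.002,-0.016,0.278,0.001,0.002,-0.001,0.4]

```text
time_s: 27.32
tool_pos: [0.3949, 0.1739, 0.0734]
orientation: [-0.063, 0.911, -0.153, -0.377]
ft_force: [-0.0, 0.2, -0.8]
gripper_width: 0.701
grasp_force: 0.0
```

Call:
move_arm:
  increments:
    - [0,0,0,0,0,0,-1]
    - [0,0,0,0,0,0,-1]
    - [0,0,0,0,0,0,-1]
    - [0,0,0,0,0,0,-1]
  squeeze: 30

```text
time_s: 27.82
tool_pos: [0.3977, 0.1735, 0.0745]
orientation: [-0.064, 0.912, -0.154, -0.375]
ft_force: [0.5, 0.3, -0.6]
gripper_width: 0.577
grasp_force: 31.0
```

```bash
cat > p1.py <<'E'
from route import *
np.set_printoptions(precision=4,suppress=True)
s=state(); p0=np.array(s['tool_pos']); r0=rot(s['orientation']); print(p0,s['time_s'],s['gripper_width'],s['joints'])
az=161; h=np.array([np.cos(np.radians(az)),np.sin(np.radians(az)),0])
# beaker in tool frame: centre and axis (mouth dir -h)
Cb=np.array([.4055,.1697,.087]); ct=r0.inv().apply(Cb-p0); at=r0.inv().apply(-h); print('centre,axis in tool',ct,at)
rp=tool(az,45,1); print('axis after',rp.apply(at))
tgt=np.array([.4075,.1695,.096]); pp=tgt-rp.apply(ct); print('final tcp',pp)
mid=tool(az,45,-1)*R.from_euler('z',-np.pi/2)
up=p0+[0,0,.09]-h*.03
route([(p0+[0,0,.03],r0,-1,.02),(up,r0,-1,.04),(up,mid,-1),(pp+[0,0,.07],rp,-1),(pp+[0,0,.008],rp,-1,.02)],skip=('plate','table','bal'),open_=.045)
E
python3 p1.py| sed 's/np.float64//g'
```

```text
[0.3977 0.1735 0.0745] 27.825 0.5773917642707832 [0.055  0.4938 1.7708 0.2709 1.6173 1.8665]
centre,axis in tool [-0.0027  0.001  -0.015 ] [ 0.7102 -0.0023 -0.704 ]
axis after [-0.0049 -0.0007  1.    ]
final tcp [0.3954 0.1726 0.0873]
[((0.017), 'cover'), ((0.017), 'cover'), ((0.022), 'cover'), ((0.027), 'cover'), ((0.026), 'cover'), ((0.026), 'cover'), ((0.027), 'cover'), ((0.029), 'cover'), ((0.032), 'cover'), ((0.036), 'cover'), ((0.04), 'cover'), ((0.045), 'cover'), ((0.049), 'cover'), ((0.05), 'drum'), ((0.045), 'drum'), ((0.041), 'drum'), ((0.038), 'drum'), ((0.037), 'drum'), ((0.036), 'drum'), ((0.032), 'cover'), ((0.028), 'cover'), ((0.024), 'cover'), ((0.02), 'cover'), ((0.018), 'cover'), ((0.018), 'cover'), ((0.018), 'cover'), ((0.018), 'cover'), ((0.018), 'cover')]
rows 28 minclear ((0.017), 'cover', (0.0)) maxerr 0.0 maxjointspeed 1.26 jend [ 0.05  0.47  1.76  0.27  1.65 -1.27]
[[-0.042, 0.0, -0.043, 0.0, 0.0, 0.0, -1.0], [-0.084, 0.0, -0.085, 0.0, 0.0, 0.0, -1.0], [-0.126, 0.0, -0.213, 0.0, 0.0, 0.0, -1.0], [-0.168, 0.0, -0.34, 0.0, 0.0, 0.0, -1.0], [-0.168, 0.0, -0.34, 
[... 379 characters left out ...]
0.0, 0.001, -0.001, -0.1, -1.0], [-0.005, -0.005, 0.011, 0.001, 0.0, -0.125, -1.0]]
[[0.0, -0.007, 0.011, 0.0, -0.001, -0.025, -1.0], [0.001, -0.014, 0.022, 0.0, -0.001, -0.05, -1.0], [0.001, -0.021, 0.033, 0.0, -0.001, -0.075, -1.0], [0.002, -0.028, 0.044, 0.0, -0.001, -0.1, -1.0], [0.002, -0.035, 0.055, 0.0, -0.001, -0.125, -1.0]]
[[0.005, -0.005, 0.011, 0.0, 0.0, -0.025, -1.0], [0.011, -0.009, 0.022, 0.0, 0.0, -0.05, -1.0], [0.016, -0.014, 0.033, 0.0, 0.0, -0.075, -1.0], [0.021, -0.019, 0.044, 0.0, 0.0, -0.1, -1.0], [-0.014, 0.007, 0.088, 0.0, 0.0, -0.1, -1.0]]
[[-0.044, 0.0, 0.044, 0.0, 0.0, 0.0, -1.0], [-0.088, 0.0, 0.088, 0.0, 0.0, 0.0, -1.0], [-0.132, 0.0, 0.132, 0.0, 0.0, 0.0, -1.0]]
```

Call:
move_arm:
  increments:
    - [-0.042,0,-0.043,0,0,0,-1]
    - [-0.084,0,-0.085,0,0,0,-1]
    - [-0.126,0,-0.213,0,0,0,-1]
    - [-0.168,0,-0.34,0,0,0,-1]
    - [-0.168,0,-0.34,0,0,-0.025,-1]

```text
time_s: 28.45
tool_pos: [0.429, 0.1636, 0.1682]
orientation: [-0.094, 0.923, -0.079, -0.365]
ft_force: [0.7, -0.5, -0.7]
gripper_width: 0.579
grasp_force: 31.1
```

Call:
move_arm:
  increments:
    - [0,-0.001,0,0,0,-0.025,-1]
    - [0,-0.001,0,0,0,-0.05,-1]
    - [0,-0.001,0,0,0,-0.075,-1]
    - [0,-0.001,0,0,0,-0.1,-1]
    - [0,-0.001,0,0,0,-0.125,-1]

```text
time_s: 29.08
tool_pos: [0.4261, 0.164, 0.1657]
orientation: [-0.228, 0.882, 0.28, -0.305]
ft_force: [-0.6, 0.1, -0.8]
gripper_width: 0.572
grasp_force: 31.1
```

Call:
move_arm:
  increments:
    - [0,0,0,0,0,-0.025,-1]
    - [0,0,0,0,0,-0.05,-1]
    - [0,0,0,0.001,0,-0.075,-1]
    - [0,0,0,0.001,-0.001,-0.1,-1]
    - [-0.005,-0.005,0.011,0.001,0,-0.125,-1]

```text
time_s: 29.7
tool_pos: [0.4232, 0.1648, 0.1649]
orientation: [-0.33, 0.707, 0.595, -0.195]
ft_force: [0.6, 0.1, -0.6]
gripper_width: 0.575
grasp_force: 31.1
```

Call:
move_arm:
  increments:
    - [0,-0.007,0.011,0,-0.001,-0.025,-1]
    - [0.001,-0.014,0.022,0,-0.001,-0.05,-1]
    - [0.001,-0.021,0.033,0,-0.001,-0.075,-1]
    - [0.002,-0.028,0.044,0,-0.001,-0.1,-1]
    - [0.002,-0.035,0.055,0,-0.001,-0.125,-1]

```text
time_s: 30.32
tool_pos: [0.4076, 0.1692, 0.1614]
orientation: [-0.377, 0.425, 0.821, -0.056]
ft_force: [0.7, -0.2, -0.6]
gripper_width: 0.576
grasp_force: 31.1
```

Call:
move_arm:
  increments:
    - [0.005,-0.005,0.011,0,0,-0.025,-1]
    - [0.011,-0.009,0.022,0,0,-0.05,-1]
    - [0.016,-0.014,0.033,0,0,-0.075,-1]
    - [0.021,-0.019,0.044,0,0,-0.1,-1]
    - [0.021,-0.019,0.044,0,0,-0.1,-1]

```text
time_s: 30.95
tool_pos: [0.3952, 0.1726, 0.1583]
orientation: [-0.377, 0.153, 0.911, 0.062]
ft_force: [-0.4, 0.3, 0.3]
gripper_width: 0.573
grasp_force: 31.1
```

```bash
cat > p2.py <<'E'
from route import *
np.set_printoptions(precision=4,suppress=True)
s=state(); p0=np.array(s['tool_pos']); r0=rot(s['orientation']); print(p0,s['time_s'],s['gripper_width'],s['ft_force'])
rp=tool(161,45,1); print('rot err',np.degrees((rp.inv()*r0).as_rotvec()))
ct=np.array([-.0027,.001,-.015]); C=p0+r0.apply(ct); print('expected centre',C)
for c in ('scene','side'):
    P=camera_params(c); im,d=read_camera(c); np.savez('p2'+c,im=im,d=d)
    for m in masks_of('beaker',c)[:2]:
        q,u,v=pts(c,d,m['pixels'],P); k=np.linalg.norm(q-C,axis=1)<.06; q=q[k]
        if len(q)<20: continue
        print(c,round(m['confidence'],2),np.round(m['bbox']),len(q),np.median(q,0),np.percentile(q,[2,98],0).tolist())
        # silhouette principal axis vs projected vertical
        ys,xs=np.nonzero(m['pixels']); e,V=np.linalg.eigh(np.cov(np.stack([xs,ys]))); a=V[:,1]
        b=proj(c,[C-[0,0,.034],C+[0,0,.034]],P); w=b[1]-b[0]; print('  proj',b.round(1).tolist(),'px centroid',xs.mean(),ys.mean(),'axis',np.degrees(np.arctan2(a[1],a[0])),np.degrees(np.arctan2(w[1],w[0])))
pp=np.array([.4075,.1695,.096])-rp.apply(ct)
route([(pp+[0,0,.05],rp,-1,.03),(pp+[0,0,.008],rp,-1,.02)],skip=('plate','table','bal'),open_=.045)
print('down 1mm',rp.inv().apply([0,0,-.001])/.25)
E
python3 p2.py| sed 's/np.float64//g'
```

```text
[0.3952 0.1726 0.1583] 30.95 0.5727127690388941 [-0.3777  0.3168  0.2775]
rot err [ 0.1038 -0.1248  0.1431]
expected centre [0.4073 0.1695 0.167 ]
scene 0.51 [202. 173.  14.  17.] 150 [0.3981 0.1887 0.1842] [[0.3844921011975013, 0.1448273000543051, 0.14679751155771212], [0.422361787951533, 0.19406191986995633, 0.20211360138853304]]
  proj [[203.3, 185.6], [200.7, 172.3]] px centroid 199.57615894039736 172.81456953642385 axis 137.67587738009425 -101.08760648674419
side 0.59 [166. 208.  19.  34.] 383 [0.4054 0.1744 0.1768] [[0.38232941784020896, 0.14112696967647625, 0.13486890312728964], [0.43060745346734997, 0.19166878706250354, 0.1997030680241478]]
  proj [[169.1, 217.3], [165.4, 198.7]] px centroid 166.13730569948186 206.90673575129534 axis 85.07144525873099 -101.29471817807568
[((0.018), 'cover'), ((0.018), 'cover'), ((0.018), 'cover'), ((0.018), 'cover')]
rows 4 minclear ((0.018), 'cover', (0.0)) maxerr 0.0 maxjointspeed 0.36 jend [ 0.05  0.47  1.76  0.27  1.65 -1.27]
[[-0.058, 0.001, 0.058, 0.0, 0.0, 0.0, -1.0], [-0.097, 0.001, 0.098, 0.0, 0.0, 0.0, -1.0], [-0.137, 0.001, 0.137, 0.0, 0.0, 0.0, -1.0], [-0.176, 0.001, 0.177, 0.0, 0.0, 0.0, -1.0]]
down 1mm [-0.0028  0.      0.0028]
```

Call:
move_arm:
  increments:
    - [-0.058,0.001,0.058,0,0,0,-1]
    - [-0.097,0.001,0.098,0,0,0,-1]
    - [-0.137,0.001,0.137,0,0,0,-1]
    - [-0.176,0.001,0.177,0,0,0,-1]
    - [-0.176,0.001,0.177,0,0,0,-1]

```text
time_s: 31.78
tool_pos: [0.3938, 0.1726, 0.0936]
orientation: [-0.379, 0.153, 0.911, 0.062]
ft_force: [0.2, -0.2, 0.6]
gripper_width: 0.58
grasp_force: 31.1
```

Call:
move_arm:
  increments:
    - [-0.0056,0,0.0056,0,0,0,-1]
    - [-0.0084,0,0.0084,0,0,0,-1]
    - [-0.0084,0,0.0084,0,0,0,-1]

```text
time_s: 32.15
tool_pos: [0.3953, 0.1727, 0.0922]
orientation: [-0.377, 0.153, 0.912, 0.062]
ft_force: [0.5, -0.0, -0.9]
gripper_width: 0.576
grasp_force: 31.1
```

Call:
move_arm:
  increments:
    - [-0.0028,0,0.0028,0,0,0,-1]
    - [-0.0056,0,0.0056,0,0,0,-1]
    - [-0.0056,0,0.0056,0,0,0,-1]

```text
time_s: 32.52
tool_pos: [0.3949, 0.1727, 0.0899]
orientation: [-0.377, 0.153, 0.911, 0.062]
ft_force: [0.5, -0.4, 0.2]
gripper_width: 0.578
grasp_force: 31.1
```

Call:
move_arm:
  increments:
    - [-0.0028,0,0.0028,0,0,0,-1]
    - [-0.0028,0,0.0028,0,0,0,-1]

```text
time_s: 32.78
tool_pos: [0.3949, 0.1727, 0.0889]
orientation: [-0.377, 0.153, 0.911, 0.062]
ft_force: [0.0, -0.6, -0.4]
gripper_width: 0.573
grasp_force: 31.1
```

Call:
move_arm:
  increments:
    - [-0.0028,0,0.0028,0,0,0,-1]
    - [-0.0028,0,0.0028,0,0,0,-1]

```text
time_s: 33.02
tool_pos: [0.3949, 0.1727, 0.0879]
orientation: [-0.377, 0.153, 0.911, 0.062]
ft_force: [0.3, -0.8, -0.0]
gripper_width: 0.577
grasp_force: 31.1
```

Call:
move_arm:
  increments:
    - [-0.0028,0,0.0028,0,0,0,-1]
    - [-0.0028,0,0.0028,0,0,0,-1]

```text
time_s: 33.28
tool_pos: [0.3949, 0.1727, 0.0872]
orientation: [-0.377, 0.153, 0.911, 0.062]
ft_force: [-0.1, 0.3, 0.9]
gripper_width: 0.577
grasp_force: 31.2
```

Call:
move_arm:
  increments:
    - [-0.0028,0,0.0028,0,0,0,-1]
    - [-0.0028,0,0.0028,0,0,0,-1]

```text
time_s: 33.52
tool_pos: [0.3948, 0.1728, 0.0871]
orientation: [-0.378, 0.152, 0.911, 0.062]
ft_force: [-0.7, 0.0, 5.1]
gripper_width: 0.577
grasp_force: 31.2
```

Call:
move_arm:
  increments:
    - [0.0014,0,-0.0014,0,0,0,0.25]
    - [0.0014,0,-0.0014,0,0,0,0.35]
    - [0.0014,0,-0.0014,0,0,0,0.5]
    - [0.0014,0,-0.0014,0,0,0,0.7]
    - [0.0014,0,-0.0014,0,0,0,0.7]

```text
time_s: 34.15
tool_pos: [0.395, 0.1727, 0.0864]
orientation: [-0.377, 0.153, 0.911, 0.062]
ft_force: [0.1, -0.2, 0.3]
gripper_width: 0.847
grasp_force: 0.0
```

Call:
move_arm:
  increments:
    - [0,0,-0.05,0,0,0,0.7]
    - [0,0,-0.12,0,0,0,0.7]
    - [0,0,-0.22,0,0,0,0.7]
    - [0,0,-0.32,0,0,0,0.7]
    - [0,0,-0.42,0,0,0,0.7]

```text
time_s: 34.78
tool_pos: [0.467, 0.1482, 0.1625]
orientation: [-0.376, 0.153, 0.912, 0.062]
ft_force: [0.7, 0.6, -0.4]
gripper_width: 0.849
grasp_force: 0.0
```

```bash
cat > f.py <<'E'
from route import *
np.set_printoptions(precision=4,suppress=True)
s=state(); print(s['tool_pos'],s['time_s'],s['ft_force'])
for c in ('wrist','scene','side'):
    P=camera_params(c); im,d=read_camera(c)
    for t in ('beaker','small_beaker','cover','weight'):
        for m in masks_of(t,c)[:2]:
            q,u,v=pts(c,d,m['pixels'],P)
            if len(q): print(c,t,round(m['confidence'],2),np.round(m['bbox']),len(q),np.median(q,0),np.percentile(q,[2,98],0).tolist())
    q,u,v=pts(c,d,None,P); q=q[(np.hypot(q[:,0]-.4075,q[:,1]-.1695)<.045)&(q[:,2]>.066)&(q[:,2]<.15)]
    if len(q)>20:
        print('  above pan',len(q),'zmax',np.percentile(q[:,2],99))
        for z in (.07,.085,.1,.115):
            w=q[abs(q[:,2]-z-.005)<.008]
            if len(w)>10:
                o=least_squares(lambda x:np.hypot(w[:,0]-x[0],w[:,1]-x[1])-.0255,[.4075,.1695],loss='soft_l1',f_scale=.001); print('   z',z,len(w),o.x)
E
python3 f.py
```

```text
[0.467  0.1482 0.1625] 34.775 [ 0.7289  0.6352 -0.4437]
wrist beaker 0.84 [258. 196.  80. 101.] 6494 [0.3954 0.1705 0.1049] [[0.3823960325586383, 0.14545966784651487, 0.06406440162133567], [0.43031972940792196, 0.19243971597606754, 0.1308602366264152]]
wrist beaker 0.56 [404. 130. 216. 224.] 31159 [0.4034 0.2709 0.1415] [[0.35013769403165673, 0.2280759350233006, 0.06131459009367954], [0.4551015884591852, 0.32274189250111457, 0.17180491890331018]]
wrist cover 0.87 [405. 130. 214. 222.] 31268 [0.4034 0.2709 0.1413] [[0.35009911450482506, 0.22798166530917216, 0.06125072138784377], [0.4550992700873015, 0.3229681239455937, 0.17180456712753414]]
wrist weight 0.51 [328. 331.  21.  20.] 313 [0.5041 0.1951 0.0317] [[0.49802679300655917, 0.19151614021017113, 0.002001142942433234], [0.5092989257546446, 0.20187233524882273, 0.04084197466179346]]
  above pan 5983 zmax 0.13115171502083933
   z 0.07 980 [0.4071 0.1689]
   z 0.085 1194 [0.4071 0.1687]
   z 0.1 1431 [0.4074 0.1686]
   z 0.115 1785 [0.4079 0.1686]
scene beaker 0.67 [334. 295.  16.  26.] 381 [ 0.8221 -0.1428  0.0644] [[0.79903624971267
[... 1109 characters left out ...]
.1413  0.0576] [[0.7983774026647514, -0.1573035537184155, 0.0022794014767637274], [0.8410797558900857, -0.11381234530901171, 0.07089446391508723]]
side cover 0.61 [149. 201.  62.  59.] 2043 [0.3985 0.2809 0.1044] [[0.33573689427049436, 0.22550088659723666, 0.05710582191523826], [0.4559144110659539, 0.3233563330451241, 0.16980250590513524]]
side weight 0.67 [316. 266.  24.  48.] 928 [ 0.6523 -0.14    0.0831] [[0.6354362957573497, -0.15785805026047947, 0.0038870473679407367], [0.6857158414603062, -0.106808389294114, 0.13417943326504558]]
  above pan 392 zmax 0.1301789782119266
   z 0.07 22 [0.4085 0.1648]
   z 0.085 76 [0.4085 0.1649]
   z 0.1 137 [0.4065 0.1669]
   z 0.115 151 [0.406  0.1665]
```

Beaker upright at (0.407, 0.169) with its rim at 0.131 m, cover open, weight and small beaker unmoved; hand in.

```bash
python3 -c "
from bench import *
print(job_done())"
```

```text
the job is handed in; nothing more can be done
None
```

The job is handed in, though no verdict came back: by my last camera check the cover stands open, the larger beaker is mouth up about 1 mm from the pan's centre, and the small beaker and weight are where they stood.

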